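# Comb the spacer rods into rows and clip them down

### The arm

A 6-joint arm with a two-finger parallel gripper is mounted at the origin on a cart in front of the work surface, level with it; the furniture and walls round the work are solid. World frame = base frame: x ahead of the robot, y to its left, z up, the work surface at z = 0. Lengths are in mm, angles in rad, forces in N, time in s.
With the tool pointing down it reaches from about 300 to 875 mm from the base axis. Payload 6.4 kg.
Tool frame: the origin (TCP) lies at the very end of the fingers, on their centre line; the grasp point (between the pads) lies 19 mm behind it (pinch_z is the distance from the TCP to the grasp point, in mm); z points along the fingers, y is the line along which they close (so a half turn about z gives the same grasp; the last joint's range is limited). The gripper opens to 85 mm and grips with 20 to 120 N. Pads are 22 mm wide; open, the fingers measure 114 mm over their backs; the gripper's body (76 mm by 85 mm) begins 54 mm behind the grasp point. The pads swing forward as they close: fully open they stand 13 mm farther back than shut.
Start: joints at [0.924, 0.181, 1.607, -0, 1.354, -0.206], TCP at [245.322, 520.056, 206.288] pointing down, gripper open.
Joint ranges: [-2.99, 2.99], [-0.89, 2.07], [0.3, 2.58], [-1.14, 4.28], [0, 2.63], [-3.12, 3.12]. Speed limits (rad/s): [2.57, 2.57, 3.01, 3.14, 3.14, 3.14].

### API

Orientations are given as a unit quaternion [w, x, y, z].
In Python, from station import observe, camera, job_done, pinch_z gives the robot as it stands.
- The arm moves only by the shell command python3 -m crank 'ROWS'. ROWS is JSON, one flat list of numbers, 5 for each row, row after row: the shift along the tool's x, y, z in mm, then the turn about the tool's z in degrees, then the closure, from 0 (fully open) to 1 (shut). A call has 1 to 10 rows; each row shifts and turns the commanded pose from where the row before left it, along the tool's axes as they then stand; what a row does not reach is not made up. A row lasts 1/8 s, in which the tool goes at most 62.5 mm and 10.7 degrees, less where a joint would pass 70% of its speed; a pose out of reach is approached as far as the arm can. A call is refused whole if a number of a shift passes 62.5 or a number of a turn 10.7, either way. A call with a gripper value outside its range is refused whole. The fingers move at their own pace and stop on an object; the grip force is fixed at half the most. Time passes only in rows, so rows that do not move let the fingers close. It gives the time, the measured TCP pose, the force, the opening and the grip force at its end, in the units of the state.
- observe(): the state, without advancing time (a new reading comes with each control period).
- camera(name): name is "side" or "top" or "wrist"; returns a dict with "pixels" (480x640x3 uint8, blue, green, red), "fovy" (degrees; the focal length in pixels is half the picture's height over the tangent of half this angle, whatever the lens; pixels are square), "cx", "cy" (the principal point, pixels), "eye" and "attitude" of the camera in the world. Camera axes: x right, y up, looking along -z (the intrinsics and any distortion apply to the point x, -y, -z); pixel columns grow to the right and rows downward; lengths in mm; the calibration is good to about 2 mm. A picture is of the moment at which its call begins. There is no depth.
- job_done(): hands the job in; it is judged then, once.
The state is a dict: "t": time; "joints": joint angles; "dq": joint speeds; "effort": joint torques, N m; "ee_pos": TCP position; "ee_rot": TCP orientation; "force": force on the tool from outside, world axes, zero at the start; "ft_torque": the same for the moment, N m; "width": opening from 0.0 (shut) to 1.0 (fully open); "grip_force": force on a finger pad.
Only numpy, scipy, OpenCV 4.12 (cv2) and the standard library are available. Lean on these libraries where they do the work, as an engineer would, in place of code of your own. Each camera call takes 0.05 s, during which the arm holds its last target. There are 200 camera calls.

### The job

Get the spacer rods in the long tray ready to travel: first press down the outer tabs of both hold-down clips so that their lips tip fully up, then take the rake by its handle and, with both clips up, comb the scattered rods of each half of the tray against the stop at its end, until they all lie flat, side by side and parallel to the stop. Then stand the rake back in its rest and press the lips of both clips right down again over the rods. Do not touch the rods with the gripper, and leave the other things on the bench alone.

Things in the scene. Friction and masses are not known exactly. Their poses are not given: they have to be found in the camera images.
- tray: fixed grey trough, long side across the bench, with an end stop at its left and its right end. Origin on the worktop under its centre; own x away from the robot, own y to the left, along its length. Inside 130 mm wide (x -65 to +65) and 540 mm long; the stops' inner faces are at y +270 and -270 mm. Floor top at z 4 mm; stops (10 mm thick) and long walls (8 mm) 20 mm high
- rest: fixed plywood box, the rake's rest, open on top, outside 64 (own x) x 114 (own y) x 18 mm, walls and floor 6 mm, so inside 52 x 102 mm; origin at the centre of its underside. It stands to the left or right of the tray with its long side roughly along world x. (A machine beam spans the bench above world x 0.58, underside 0.55 m up: keep the wrist low near it)
- rake: wooden rake, 0.22 kg, first standing upright in the rest, its axes near the rest's. Origin: centre of its underside (tine tips). Two rows of six steel tines, 16 mm long, together 34 (own x) x 83 mm (y); bar 34 x 84 mm at z 14 to 26 mm; upright board handle 24 mm thick (x), 40 mm wide (y), z 26 to 112 mm. Stands by itself; both faces alike
- rod_1: bare aluminium spacer rod, 110 x 12 x 12 mm, square section, 45 g; origin at its centre, own x along its length. All rods are alike; some are absent. At first each lies flat in the tray, apart from the others, up to three in either half, centre 58 to 202 mm from that half's end stop, within 6 mm of the tray's middle line, up to 0.45 rad askew from straight across
- rod_2: bare aluminium spacer rod, 110 x 12 x 12 mm, square section, 45 g; origin at its centre, own x along its length. All rods are alike; some are absent. At first each lies flat in the tray, apart from the others, up to three in either half, centre 58 to 202 mm from that half's end stop, within 6 mm of the tray's middle line, up to 0.45 rad askew from straight across
- rod_3: bare aluminium spacer rod, 110 x 12 x 12 mm, square section, 45 g; origin at its centre, own x along its length. All rods are alike; some are absent. At first each lies flat in the tray, apart from the others, up to three in either half, centre 58 to 202 mm from that half's end stop, within 6 mm of the tray's middle line, up to 0.45 rad askew from straight across
- rod_4: bare aluminium spacer rod, 110 x 12 x 12 mm, square section, 45 g; origin at its centre, own x along its length. All rods are alike; some are absent. At first each lies flat in the tray, apart from the others, up to three in either half, centre 58 to 202 mm from that half's end stop, within 6 mm of the tray's middle line, up to 0.45 rad askew from straight across
- rod_5: bare aluminium spacer rod, 110 x 12 x 12 mm, square section, 45 g; origin at its centre, own x along its length. All rods are alike; some are absent. At first each lies flat in the tray, apart from the others, up to three in either half, centre 58 to 202 mm from that half's end stop, within 6 mm of the tray's middle line, up to 0.45 rad askew from straight across
- rod_6: bare aluminium spacer rod, 110 x 12 x 12 mm, square section, 45 g; origin at its centre, own x along its length. All rods are alike; some are absent. At first each lies flat in the tray, apart from the others, up to three in either half, centre 58 to 202 mm from that half's end stop, within 6 mm of the tray's middle line, up to 0.45 rad askew from straight across
- clip_left (a joint): hold-down clip at the left end of the tray's near wall: steel rocker, 40 mm wide, on a pivot along tray y (tray x -69, y +248, z 24 mm). 0 = down: inner lip level over the trough, 34 mm inward (+x), underside 21.5 mm high; outer tab, 41 mm long, slants up and out (-x) at 50 deg. Pressing the tab tips the lip up, at most 0.9 rad (tab then level). Friction 0.05 N m (2 to 3 N): stays where left. Starts at 0 to 0.08
- clip_left_tab (a point): point on clip_left's outer tab, 36 mm from the pivot, where it is pressed to tip the lip up; moves with the clip (the surface is 2.5 mm above it along the plate's normal)
- clip_left_lip (a point): point on the upper face of clip_left's inner lip, 30 mm from the pivot, where it is pressed to bring the lip down; moves with the clip
- clip_right (a joint): hold-down clip at the right end of the tray's near wall: steel rocker, 40 mm wide, on a pivot along tray y (tray x -69, y -248, z 24 mm). 0 = down: inner lip level over the trough, 34 mm inward (+x), underside 21.5 mm high; outer tab, 41 mm long, slants up and out (-x) at 50 deg. Pressing the tab tips the lip up, at most 0.9 rad (tab then level). Friction 0.05 N m (2 to 3 N): stays where left. Starts at 0 to 0.08
- clip_right_tab (a point): point on clip_right's outer tab, 36 mm from the pivot, where it is pressed to tip the lip up; moves with the clip (the surface is 2.5 mm above it along the plate's normal)
- clip_right_lip (a point): point on the upper face of clip_right's inner lip, 30 mm from the pivot, where it is pressed to bring the lip down; moves with the clip
- tape_roll_2: bystander, leave alone: roll of tape 104 mm across, 45 mm high; lies on the side of the tray away from the rest; origin at the centre of its underside
- fuse_box: bystander, leave alone: small carton 58 x 75 x 30 mm, behind the tray on the left; origin at the centre of its underside
- pliers: bystander, leave alone: pliers 153 x 50 x 13 mm, lying behind the tray; origin at the centre of its underside
- screwdriver_2: bystander, leave alone: screwdriver 173 x 27 x 26 mm, lying behind the tray; origin at the centre of its underside
Not all that is in view belongs to the job. Leave any purple look-alike of the rake alone.

How it is judged:
By the outcome, as a careful person would: the job done as asked, in the order asked, and still so for the second after the job is handed in, with the robot touching nothing.
Of rod_3, rod_4, rod_5, rod_6 only 1 to 4 are there at a start; the rules pass over those that are not, and their reading is None.
At some moment in a run one of rod_1, rod_2, rod_3, rod_4 may be knocked a few centimetres aside while the robot is not near it.
It also fails if it takes over 210 s, if anything falls off the work surface, if the arm or the gripper's body presses on something with over 40 N, if the wrist force passes 120 N, or if a joint passes its speed limit or range.

## Working session

There is one attempt and no reset: what is moved stays moved. The work goes in short steps, Python scripts to look and compute and a shell command to move; the robot and the scene stay as the last step left them, time stands still between calls to the robot, and variables do not carry over. Pictures are saved under pics/ and viewed, at most 14 in all, crops included, and the job is handed in when it is done.

```bash
ls; mkdir -p pics
cat > h.py <<'E'
import numpy as np, cv2
from station import observe, camera, job_done, pinch_z
from scipy.spatial.transform import Rotation as R
def rot(q): return R.from_quat([q[1],q[2],q[3],q[0]]).as_matrix()
def shot(n,f):
    c=camera(n); cv2.imwrite('pics/'+f+'.png',c['pixels']); np.save('pics/'+f+'.npy',c,allow_pickle=True); return c
def load(f): return np.load('pics/'+f+'.npy',allow_pickle=True).item()
def foc(c): return 240/np.tan(np.radians(c['fovy'])/2)
def att(c):
    a=np.array(c['attitude'],float); return rot(a) if a.size==4 else a.reshape(3,3)
def cast(c,u,v,z):
    f=foc(c); d=att(c)@np.array([(u-c['cx'])/f,-(v-c['cy'])/f,-1]); e=np.array(c['eye']); return e+d*(z-e[2])/d[2]
def proj(c,p):
    q=att(c).T@(np.array(p)-np.array(c['eye'])); f=foc(c); return c['cx']+f*q[0]/-q[2], c['cy']-f*q[1]/-q[2]
E
python3 - <<'E'
from h import *
print(observe(),pinch_z)
for n in ('top','side','wrist'):
    c=shot(n,n+'0'); print(n,{k:v for k,v in c.items() if k!='pixels'})
E
```

```text
pics
{'t': 0.0, 'joints': array([ 9.23715869e-01,  1.81545748e-01,  1.60801783e+00, -1.85539189e-05,
        1.35378349e+00, -2.06338214e-01]), 'dq': array([ 0.00097321, -0.00047605, -0.00052995, -0.00045565, -0.00090874,
       -0.00026926]), 'effort': array([-2.32812185e-03, -4.44883025e+01, -3.51327574e+01, -5.46536867e-04,
        9.14960779e-03,  6.27321768e-06]), 'ee_pos': array([244.94337374, 519.5590416 , 205.37679297]), 'ee_rot': array([-3.54811024e-04,  2.18589744e-01,  9.75816455e-01, -8.02299467e-04]), 'force': array([0.47850939, 0.21634252, 0.2067257 ]), 'ft_torque': array([-0.02497972,  0.05827621,  0.00542028]), 'grip_force': 0.0, 'width': 0.9983105189583001} 18.700000000000003
top {'fovy': 43.44446893455408, 'cx': 319.9471636214984, 'cy': 240.7910694182517, 'eye': array([ 247.03850403,  -42.45903553, 1751.99764361]), 'attitude': array([ 0.70488385,  0.06332191, -0.04993301, -0.70472391])}
side {'fovy': 55.58722631691291, 'cx': 310.62716105359436, 'cy': 240.03152706675715, 'eye': array([ 537.65392094, -889.26861207,  745.84207209]), 'attitude': array([0.89906922, 0.43752782, 0.00681407, 0.0140536 ])}
wrist {'fovy': 63.4410306130476, 'cx': 316.47881349303924, 'cy': 236.55513887884786, 'eye': array([173.84450918, 553.55485562, 373.66587135]), 'attitude': array([ 0.83437118, -0.13336226, -0.08272306,  0.52839014])}
```

View pics/top0.png

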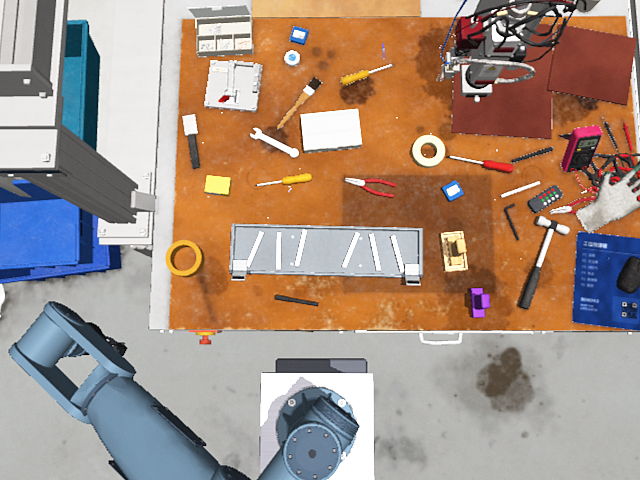

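View pics/side0.png

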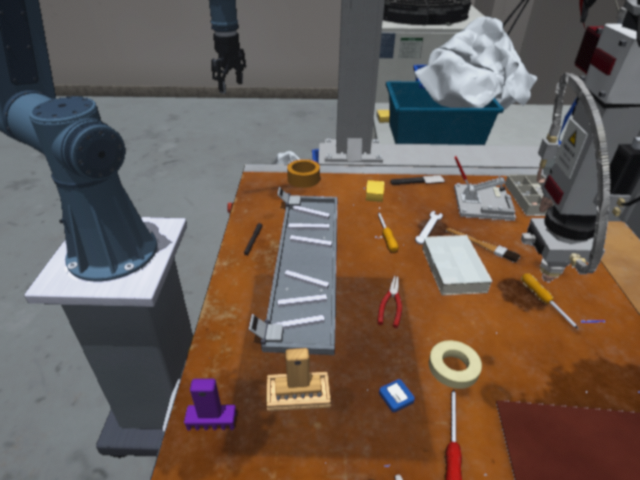

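Top view: tray spans (230,225)–(423,275) with six rods (three per half), clips at (239,271) and (412,273), rest and rake at (454,251), purple decoy at (480,302). Side view agrees.

Run:
```python
from h import *
c=load('top0'); im=c['pixels']
crop=im[210:290,220:480]; cv2.imwrite('pics/crop0.png',cv2.resize(crop,None,fx=3,fy=3,interpolation=cv2.INTER_CUBIC))
hsv=cv2.cvtColor(im,cv2.COLOR_BGR2HSV)
# tray: low saturation region
m=((hsv[...,1]<70)).astype(np.uint8); m[:210]=0;m[300:]=0;m[:,:200]=0;m[:,440:]=0
cs,_=cv2.findContours(cv2.morphologyEx(m,cv2.MORPH_CLOSE,np.ones((5,5))),0,2)
k=max(cs,key=cv2.contourArea)
msk=np.zeros_like(m); cv2.drawContours(msk,[k],-1,1,-1)
msk=cv2.morphologyEx(msk,cv2.MORPH_OPEN,np.ones((35,35))); k=max(cv2.findContours(msk,0,2)[0],key=cv2.contourArea)
b=cv2.boxPoints(cv2.minAreaRect(k)); print('traybox',b.round(1)); P=np.array([cast(c,u,v,20) for u,v in b]); print(P.round(1),P.mean(0).round(1), np.linalg.norm(np.diff(P,axis=0),axis=1))
g=cv2.cvtColor(im,cv2.COLOR_BGR2GRAY); r=((g>205)&(hsv[...,1]<40)).astype(np.uint8)
r[:228]=0;r[272:]=0;r[:,:236]=0;r[:,418:]=0
for k in cv2.findContours(r,0,2)[0]:
    if cv2.contourArea(k)<40: continue
    (u,v),_,_=q=cv2.minAreaRect(k); bp=cv2.boxPoints(q)
    w=np.array([cast(c,*x,16) for x in bp]); e=[w[1]-w[0],w[2]-w[1]]; l=max(e,key=np.linalg.norm); 
    print('rod',w.mean(0).round(1),np.linalg.norm(e,axis=1).round(),np.degrees(np.arctan2(l[1],l[0])).round(1)%180)
# rest: yellowish light
s=((hsv[...,0]>12)&(hsv[...,0]<32)&(hsv[...,2]>150)&(hsv[...,1]<150)).astype(np.uint8); s[:,:435]=0;s[:,475:]=0;s[:225]=0;s[280:]=0
k=max(cv2.findContours(cv2.morphologyEx(s,cv2.MORPH_CLOSE,np.ones((9,9))),0,2)[0],key=cv2.contourArea)
b=cv2.boxPoints(cv2.minAreaRect(k));P=np.array([cast(c,u,v,18) for u,v in b]);print('rest',b.round(1),P.round(1),P.mean(0).round(1),np.linalg.norm(np.diff(P,axis=0),axis=1))
```

```text
traybox [[229.9 273.4]
 [231.1 223. ]
 [423.1 227.4]
 [422.  277.9]]
[[ 431.8  251.2   20. ]
 [ 580.6  251.6   20. ]
 [ 566.4 -310.    20. ]
 [ 418.9 -302.9   20. ]] [499.4 -27.5  20. ] [148.79392292 561.82012307 147.70647857]
rod [ 450.7 -271.2   16. ] [23. 38.] 90.0
rod [ 491.4 -234.1   16. ] [ 14. 109.] 14.0
rod [ 495.6 -168.6   16. ] [ 15. 111.] 11.0
rod [499.6 112.7  16. ] [109.  14.] 179.1
rod [ 500.3 -103.5   16. ] [112.  29.] 159.9
rod [495.5 190.9  16. ] [133.  41.] 142.6
rod [508.4  47.8  16. ] [111.  15.] 167.5
rest [[436.  232.7]
 [473.2 229.2]
 [476.9 268.9]
 [439.8 272.4]] [[ 550.9 -347.3   18. ]
 [ 561.2 -455.3   18. ]
 [ 445.  -461.7   18. ]
 [ 434.8 -354.8   18. ]] [ 498.  -404.8   18. ] [108.53614025 116.34363272 107.38179124]
```

View pics/crop0.png

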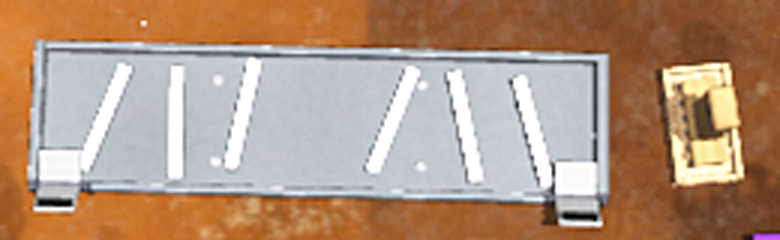

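```bash
cat >> h.py <<'E'
TC=np.array([499.4,-27.5]); TY=np.radians(-1.4)
def t2w(x,y): 
    c,s=np.cos(TY),np.sin(TY); return TC+[c*x-s*y,s*x+c*y]
def w2t(p):
    c,s=np.cos(TY),np.sin(TY); d=np.array(p)[:2]-TC; return np.array([c*d[0]+s*d[1],-s*d[0]+c*d[1]])
def go(tx,ty,z,world=False,yaw=None):
    o=observe(); M=rot(o['ee_rot']); w=np.array([tx,ty]) if world else t2w(tx,ty)
    cy=np.degrees(np.arctan2(M[1,1],M[0,1])); yt=90+np.degrees(TY) if yaw is None else yaw
    Rz=R.from_euler('z',yt-cy,degrees=True).as_matrix()
    print('turn',round(cy-yt,2),'shift(after turn)',((Rz@M).T@(np.array([*w,z])-o['ee_pos'])).round(1),'tilt',M[:,2].round(3),'tcp',o['ee_pos'].round(1),'tray',w2t(o['ee_pos']).round(1),'F',o['force'].round(1),'t',o['t'])
E
python3 - <<'E'
from h import *
c=load('top0')
for s in (1,-1): print([np.round(proj(c,[*t2w(x,y*s),z]),1) for x,y,z in [(-69,248,24),(-35,248,24),(-95,248,55),(-73,280,20),(73,280,20),(65,270,4)]])
go(-101,248,100)
E
python3 -m crank '[0,0,0,-8,1, 0,0,0,-8,1, 0,0,0,-7.9,1]'; python3 -c "
from h import *
go(-101,248,100)"
```

```text
[array([239.8, 271.7]), array([240.4, 260. ]), array([237.7, 279.6]), array([228.9, 272.9]), array([231.4, 223.4]), array([235.5, 227.2])]
[array([411.9, 275.8]), array([412., 264.]), array([413.4, 283.9]), array([422.9, 277.6]), array([422.9, 227.7]), array([418.6, 231.3])]
turn -23.85 shift(after turn) [-166.7 -292.6  105.9] tilt [-0.001 -0.001 -1.   ] tcp [245.  519.7 205.6] tray [-267.7  540.8] F [-0.4  0.1  0.4] t 0.15
t: 0.52
ee_pos: [245.2, 519.8, 205.9]
ee_rot: [-0.0, 0.01, 1.0, -0.0]
force: [-0.2, 0.2, 0.3]
width: 0.379
grip_force: 0.0
turn 0.3 shift(after turn) [-166.6 -292.9  106. ] tilt [-0.    -0.001 -1.   ] tcp [245.2 519.8 205.9] tray [-267.5  540.9] F [-0.2  0.2  0.3] t 0.525
```

```bash
python3 -m crank '[-28,-49,0,0.3,1, -28,-49,0,0,1, -28,-49,0,0,1, -28,-49,0,0,1, -28,-49,0,0,1, -27,-48,0,0,1, 0,0,30,0,1, 0,0,40,0,1, 0,0,30,0,1, 0,0,6,0,1]'; python3 -c "
from h import *
go(-101,248,60); shot('wrist','w1'); shot('side','s1')"
```

```text
t: 1.78
ee_pos: [402.2, 221.9, 98.2]
ee_rot: [-0.002, 0.015, 1.0, -0.001]
force: [0.6, -0.2, -0.7]
width: 0.0
grip_force: 0.0
turn -0.27 shift(after turn) [-2.5  1.1 38.2] tilt [-0.005 -0.001 -1.   ] tcp [402.2 221.9  98.2] tray [-103.3  247. ] F [ 0.6 -0.2 -0.7] t 1.775
```

View pics/w1.png

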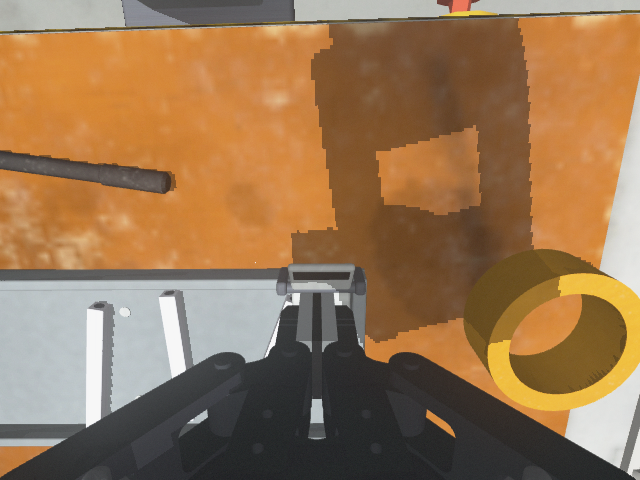

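The wrist view shows the fingers at (318,320) centred in front of the left clip's tab (320,275), with the tape roll well clear on the right. Pressing down now.

```bash
python3 -m crank '[-2,1,20,-0.3,1, 0,0,18,0,1, 0,0,8,0,1, 0,0,8,0,1, 0,0,6,0,1, 0,0,5,0,1, 0,0,4,0,1, 0,0,0,0,1]'; python3 -c "
from h import *
go(-101,248,25.5)"
```

```text
t: 2.88
ee_pos: [406.0, 223.4, 31.1]
ee_rot: [-0.0, 0.012, 1.0, -0.0]
force: [0.5, 0.0, -0.5]
width: 0.002
grip_force: 0.0
turn 0.04 shift(after turn) [ 1.5 -0.6  5.6] tilt [-0. -0. -1.] tcp [406.  223.4  31.1] tray [-99.5 248.6] F [ 0.5  0.  -0.5] t 2.875
```

```bash
python3 -m crank '[2,0,2,0,1, 0,0,2,0,1, 0,0,1.5,0,1, 0,0,0.5,0,1, 0,0,0,0,1]'; python3 -c "
from h import *
go(-101,248,25.5); c=shot('wrist','w2');d=shot('side','s2')
a=c['pixels'][200:350,220:420]; b=d['pixels'][150:350,230:380]
cv2.imwrite('pics/m2.png',np.hstack([cv2.resize(a,(533,400)),cv2.resize(b,(267,400))]))"
```

```text
t: 3.5
ee_pos: [403.9, 223.5, 25.2]
ee_rot: [-0.0, 0.012, 1.0, -0.0]
force: [-1.1, -0.6, 1.7]
width: -0.003
grip_force: 1.1
turn 0.05 shift(after turn) [-0.6 -0.6 -0.3] tilt [-0. -0. -1.] tcp [403.9 223.5  25.2] tray [-101.6  248.6] F [-1.1 -0.6  1.7] t 3.5
```

View pics/m2.png

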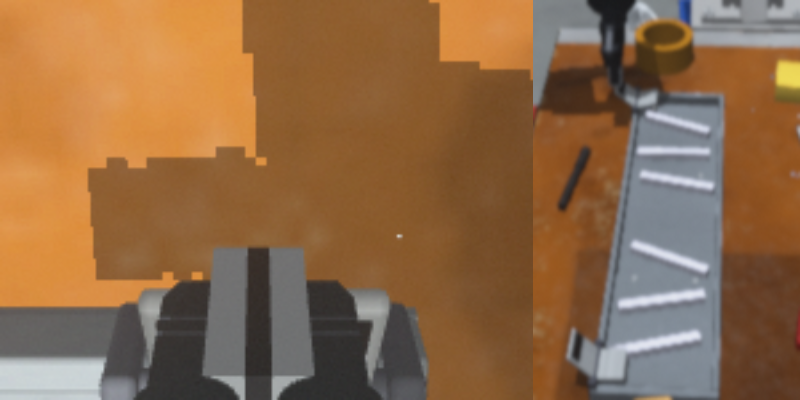

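Left tab at image (300,300) lies flat under the fingers; I'll press until the stop shows in the force.

```bash
python3 -m crank '[0,0,0.7,0,1, 0,0,0,0,1]'; python3 -m crank '[0,0,0.7,0,1, 0,0,0,0,1]'; python3 -m crank '[0,0,0.7,0,1, 0,0,0,0,1]'
```

```text
t: 3.85
ee_pos: [404.0, 223.5, 24.5]
ee_rot: [-0.0, 0.012, 1.0, -0.0]
force: [-2.8, -0.7, 2.8]
width: 0.001
grip_force: 1.6
t: 4.1
ee_pos: [404.1, 223.5, 23.8]
ee_rot: [-0.0, 0.012, 1.0, -0.0]
force: [-2.8, -0.3, 2.2]
width: 0.003
grip_force: 1.4
t: 4.35
ee_pos: [404.1, 223.5, 23.1]
ee_rot: [0.0, 0.012, 1.0, -0.0]
force: [-2.0, -1.0, 2.7]
width: 0.001
grip_force: 1.3
```

```bash
python3 -m crank '[0,0,0.8,0,1, 0,0,0,0,1]'; python3 -m crank '[0,0,0.8,0,1, 0,0,0,0,1]';python3 -c "
from h import *
c=shot('wrist','w3');d=shot('side','s3')
a=c['pixels'][200:350,220:420]; b=d['pixels'][180:230,260:330]
cv2.imwrite('pics/m3.png',np.hstack([cv2.resize(a,(400,300)),cv2.resize(b,(400,300),interpolation=cv2.INTER_CUBIC)]))"
```

```text
t: 4.6
ee_pos: [404.1, 223.5, 22.3]
ee_rot: [0.0, 0.012, 1.0, 0.0]
force: [-0.5, 0.2, 1.6]
width: 0.001
grip_force: 1.1
t: 4.85
ee_pos: [404.1, 223.5, 21.5]
ee_rot: [0.0, 0.012, 1.0, 0.0]
force: [-1.1, -1.0, 2.2]
width: 0.003
grip_force: 1.0
```

View pics/m3.png

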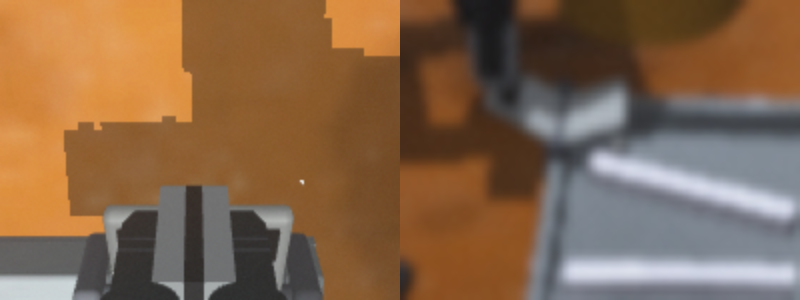

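The side crop shows the left clip as a V: lip raised, but tab perhaps not fully level. I'll lift off and look unobstructed.

```bash
python3 -m crank '[0,0,-20,0,1, 0,0,-40,0,1, 0,0,-50,0,1, 50,0,0,0,1, 0,0,0,0,1]';python3 -c "
from h import *
go(-101,248,60)
c=shot('wrist','w4');d=shot('side','s4')
a=c['pixels'][240:360,240:400]; b=d['pixels'][180:240,260:340]
cv2.imwrite('pics/m4.png',np.hstack([cv2.resize(a,(400,300)),cv2.resize(b,(400,300),interpolation=cv2.INTER_CUBIC)]))"
```

```text
t: 5.58
ee_pos: [351.7, 224.7, 131.4]
ee_rot: [-0.0, 0.011, 1.0, -0.0]
force: [-0.2, -0.3, -1.1]
width: -0.001
grip_force: 0.0
turn 0.12 shift(after turn) [-52.8  -0.5  71.3] tilt [-0. -0. -1.] tcp [351.7 224.7 131.4] tray [-153.8  248.5] F [-0.2 -0.3 -1.1] t 5.575
```

View pics/m4.png

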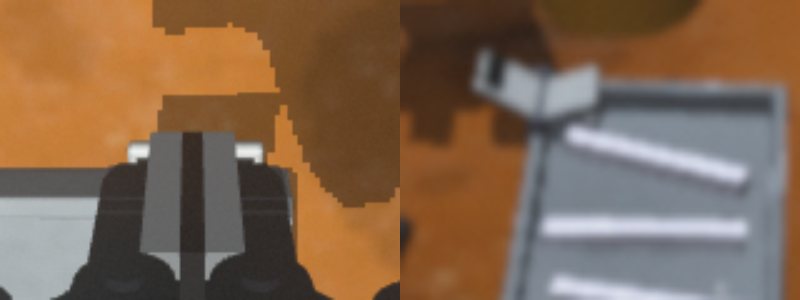

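Run:
```python
from h import *
c=load('s4')
def casty(u,v,ty):
    f=foc(c); d=att(c)@np.array([(u-c['cx'])/f,-(v-c['cy'])/f,-1]); e=np.array(c['eye'])
    n=np.array([-np.sin(TY),np.cos(TY)]); t=(ty-w2t(e)[1])/(n@d[:2]); p=e+t*d; return w2t(p).round(1),p[2].round(1)
for u,v,y in [(275,197.6,228),(276.6,190,268),(288,203.6,228),(300,200,228),(299.4,193.6,268)]: print(casty(u,v,y))
for a in (0,.3,.6,.9):
  b=np.radians(50)-a
  print(a,[np.round((np.array(proj(c,[*t2w(x,y),z]))-[260,180])*5,0) for x,y,z in [(-69-41*np.cos(b),228,24+41*np.sin(b)),(-69-41*np.cos(b),268,24+41*np.sin(b)),(-69,228,24),(-69+34*np.cos(a),228,24+34*np.sin(a)),(-69+34*np.cos(a),268,24+34*np.sin(a))]])
```

```text
(array([-103.,  228.]), np.float64(40.2))
(array([-103.,  268.]), np.float64(40.7))
(array([-66.4, 228. ]), np.float64(21.1))
(array([-31.7, 228. ]), np.float64(34.6))
(array([-36.5, 268. ]), np.float64(30.7))
0 [array([87., 66.]), array([95., 29.]), array([135., 114.]), array([194., 115.]), array([200.,  78.])]
0.3 [array([74., 79.]), array([82., 42.]), array([135., 114.]), array([192., 101.]), array([197.,  63.])]
0.6 [array([66., 95.]), array([74., 58.]), array([135., 114.]), array([184.,  87.]), array([189.,  50.])]
0.9 [array([ 64., 113.]), array([73., 76.]), array([135., 114.]), array([171.,  75.]), array([177.,  38.])]
```

```bash
python3 - <<'E'
from h import *
c=load('w4');o=observe();print(proj(c,o['ee_pos']), [np.round(proj(c,o['ee_pos']+np.array(d)),0) for d in ((-11,0,0),(11,0,0))])
go(-93,248,60)
E
python3 -m crank '[-30,0,30,0,1, -31,-0.5,20,0,1, 0,0,22,0,1, 0,0,10,0,1, 0,0,8,0,1, 0,0,4,0,1, 0,0,4,0,1, 0,0,0,0,1]'
```

```text
(np.float64(317.8696976707945), np.float64(290.46681301294245)) [array([317., 269.]), array([318., 311.])]
turn 0.07 shift(after turn) [-57.9  -0.7  71.9] tilt [ 0.002  0.    -1.   ] tcp [354.5 224.8 131.8] tray [-151.   248.7] F [ 0.7  0.1 -0.1] t 5.675
t: 6.68
ee_pos: [415.1, 222.8, 33.8]
ee_rot: [0.0, 0.012, 1.0, 0.0]
force: [-0.2, -1.4, -0.7]
width: -0.003
grip_force: 0.0
```

```bash
python3 -m crank '[2,0,3,0,1, 0,0,3,0,1, 0,0,0,0,1]';python3 -m crank '[0,0,1.5,0,1, 0,0,0,0,1]'; python3 -c "
from h import *
go(-93,248,25)
d=shot('side','s5'); b=d['pixels'][180:240,260:340]
cv2.imwrite('pics/m5.png',cv2.resize(b,(400,300),interpolation=cv2.INTER_CUBIC))"
```

```text
t: 7.05
ee_pos: [412.8, 222.7, 27.4]
ee_rot: [-0.0, 0.012, 1.0, -0.0]
force: [-0.9, 0.3, 0.7]
width: -0.0
grip_force: 0.0
t: 7.3
ee_pos: [413.0, 222.7, 26.0]
ee_rot: [-0.0, 0.012, 1.0, -0.0]
force: [-0.7, 0.8, 0.6]
width: 0.001
grip_force: 0.0
turn 0.04 shift(after turn) [ 0.5 -0.1  1. ] tilt [-0. -0. -1.] tcp [413.  222.7  26. ] tray [-92.5 248.1] F [-0.7  0.8  0.6] t 7.3
```

View pics/m5.png

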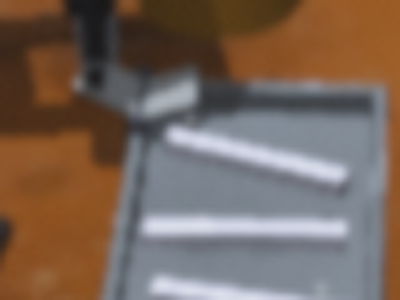

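```bash
python3 -m crank '[0,0,-20,0,1, 0,0,-40,0,1, -30,0,-40,0,1, -40,0,0,0,1, 0,0,0,0,1]';python3 -c "
from h import *
go(-93,248,60)
c=shot('wrist','w6');u,v=map(int,proj(c,[*t2w(-85,248),30])); print(u,v)
v=max(v,80);a=c['pixels'][v-80:v+80,u-100:u+100]
cv2.imwrite('pics/m6.png',cv2.resize(a,(750,600),interpolation=cv2.INTER_CUBIC))"
```

```text
t: 7.98
ee_pos: [485.8, 220.9, 127.0]
ee_rot: [0.001, 0.012, 1.0, 0.0]
force: [-0.6, 0.8, -0.1]
width: -0.004
grip_force: 0.0
turn -0.02 shift(after turn) [73.5  0.  66.8] tilt [ 0.003  0.    -1.   ] tcp [485.8 220.9 127. ] tray [-19.7 248. ] F [-0.6  0.8 -0.1] t 7.975
317 131
```

View pics/m6.png

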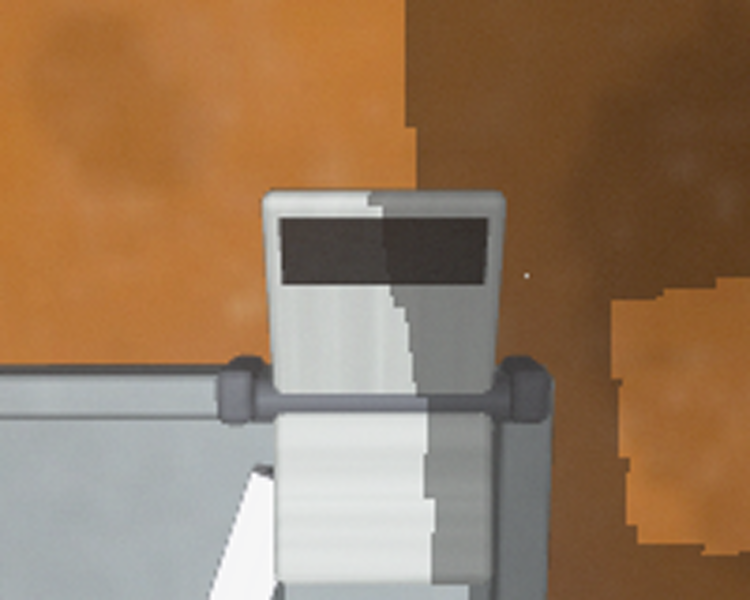

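Run:
```python
from h import *
c=load('w6'); print(c['eye'],w2t(c['eye']), (att(c)@[0,0,-1]).round(2))
for v,l in ((101.7,'tip'),(158.2,'pivot'),(206,'lip')):
  print(l,[(z,w2t(cast(c,317,v,z)).round(1)) for z in (20,24,28,32,36,40,44,48,52,56)])
for a in (0,.2,.4,.6,.9):
  b=np.radians(50)-a; P=lambda x,z:np.round([proj(c,[*t2w(x,y),z]) for y in(228,268)],0).tolist()
  print(a,'tip',P(-69-41*np.cos(b),24+41*np.sin(b)),'lip',P(-69+34*np.cos(a),25+34*np.sin(a)))
print(np.round([proj(c,[*t2w(-69,y),24]) for y in(228,268)],0), proj(c,[*t2w(-73,228),20]))
```

```text
[406.40242357 222.67652406 294.90367211] [-99.08217311 247.82971046] [ 0.31 -0.01 -0.95]
tip [(20, array([-103.7,  247.8])), (24, array([-103.6,  247.8])), (28, array([-103.5,  247.8])), (32, array([-103.5,  247.8])), (36, array([-103.4,  247.8])), (40, array([-103.3,  247.8])), (44, array([-103.3,  247.8])), (48, array([-103.2,  247.8])), (52, array([-103.1,  247.8])), (56, array([-103.1,  247.8]))]
pivot [(20, array([-66.4, 247.8])), (24, array([-66.8, 247.8])), (28, array([-67.3, 247.8])), (32, array([-67.8, 247.8])), (36, array([-68.3, 247.8])), (40, array([-68.8, 247.8])), (44, array([-69.2, 247.8])), (48, array([-69.7, 247.8])), (52, array([-70.2, 247.8])), (56, array([-70.7, 247.8]))]
lip [(20, array([-32.1, 247.7])), (24, array([-33.1, 247.7])), (28, array([-34. , 247.7])), (32, array([-35. , 247.7])), (36, array([-36. , 247.7])), (40, array([-37. , 247.7])), (44, array([-37.9, 247.7])), (48, array([-38.9, 247.7])), (52, array([-39.9, 247.7])), (56, array([-40.9, 247.7]))]
0 tip [[283.0, 116.0], [351.0, 116.0]] lip [[289.0, 204.0], [345.0, 204.0]]
0.2 tip [[284.0, 106.0], [351.0, 105.0]] lip [[289.0, 205.0], [346.0, 205.0]]
0.4 tip [[285.0, 98.0], [350.0, 98.0]] lip [[288.0, 204.0], [347.0, 204.0]]
0.6 tip [[285.0, 93.0], [349.0, 93.0]] lip [[287.0, 202.0], [348.0, 202.0]]
0.9 tip [[287.0, 92.0], [348.0, 91.0]] lip [[286.0, 194.0], [349.0, 194.0]]
[[288. 155.]
 [346. 155.]] (np.float64(288.4666521677228), np.float64(148.57008492822916))
```

Wrist crop: left clip at (385,400) with the tab only about 0.4 rad tipped (tab end at row 190, the dark patch is just a pad). Forces suggest contact starts at a lower TCP than expected, so I'll continue by force.

```bash
sed -i 's/499.4,-27.5/501.5,-27.5/' h.py; python3 -m crank '[39,0,0,0,1, 39,0,0,0,1, 0,0,40,0,1, 0,0,40,0,1, 0,0,10,0,1, 0,0,5,0,1,0,0,3,0,1, 0,0,3,0,1, 0,0,0,0,1]';python3 -m crank '[0,0,3,0,1, 0,0,0,0,1]';python3 -m crank '[0,0,3,0,1, 0,0,0,0,1]'; python3 -m crank '[0,0,2,0,1, 0,0,0,0,1]'
```

```text
t: 9.15
ee_pos: [405.4, 223.1, 25.5]
ee_rot: [0.0, 0.012, 1.0, 0.0]
force: [0.5, 0.1, -0.2]
width: 0.001
grip_force: 0.0
t: 9.4
ee_pos: [405.0, 222.9, 22.0]
ee_rot: [-0.0, 0.012, 1.0, -0.0]
force: [-0.0, 0.9, -0.0]
width: -0.001
grip_force: 0.0
t: 9.65
ee_pos: [404.8, 222.9, 18.9]
ee_rot: [-0.0, 0.012, 1.0, -0.0]
force: [-0.4, -0.0, 0.1]
width: -0.003
grip_force: 0.1
t: 9.9
ee_pos: [405.0, 223.0, 16.9]
ee_rot: [-0.0, 0.012, 1.0, -0.0]
force: [-0.5, -0.7, 1.2]
width: -0.004
grip_force: 0.2
```

```bash
python3 -m crank '[0,0,2,0,1, 0,0,0,0,1]';python3 -m crank '[0,0,2,0,1, 0,0,0,0,1]'; python3 -m crank '[0,0,2,0,1, 0,0,0,0,1]';python3 -m crank '[0,0,2,0,1, 0,0,0,0,1]'; python3 -c "
from h import *
go(-93,248,25)
d=shot('side','s7'); b=d['pixels'][180:240,260:340]
cv2.imwrite('pics/m7.png',cv2.resize(b,(400,300),interpolation=cv2.INTER_CUBIC))"
```

```text
t: 10.15
ee_pos: [405.1, 223.0, 14.9]
ee_rot: [0.0, 0.012, 1.0, -0.0]
force: [0.4, -0.6, 0.8]
width: 0.0
grip_force: 0.2
t: 10.4
ee_pos: [405.1, 223.0, 13.0]
ee_rot: [0.0, 0.012, 1.0, 0.0]
force: [-1.1, -0.3, -0.3]
width: -0.002
grip_force: 0.1
t: 10.65
ee_pos: [405.1, 222.9, 10.9]
ee_rot: [0.0, 0.012, 1.0, -0.0]
force: [-0.5, 0.2, -0.4]
width: -0.001
grip_force: 0.1
t: 10.9
ee_pos: [405.1, 223.0, 8.9]
ee_rot: [-0.0, 0.012, 1.0, -0.0]
force: [-0.6, -0.3, -0.6]
width: -0.0
grip_force: 0.0
turn 0.04 shift(after turn) [ -9.5  -0.  -16.1] tilt [-0. -0. -1.] tcp [405.1 223.    8.9] tray [-102.5  248. ] F [-0.6 -0.3 -0.6] t 10.9
```

View pics/m7.png

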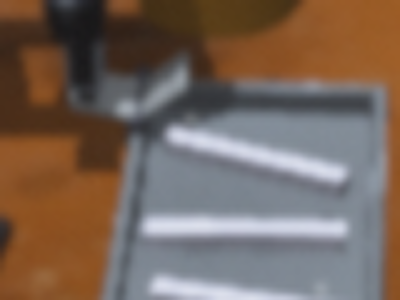

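The side crop shows the lip now steep, its end at (187,70), and the tab nearly level at (70,105); a bit more travel remains.

```bash
python3 -m crank '[0,0,2,0,1, 0,0,0,0,1]';python3 -m crank '[0,0,2,0,1, 0,0,0,0,1]'; python3 -m crank '[0,0,2,0,1, 0,0,0,0,1]'; python3 -c "
from h import *
print(observe()['effort'].round(2))
d=shot('side','s8'); print([np.round((np.array(proj(d,[*t2w(-101,248),z]))-[260,180])*5) for z in (0,10,20,30)])"
```

```text
t: 11.2
ee_pos: [405.1, 223.0, 7.0]
ee_rot: [0.0, 0.012, 1.0, 0.0]
force: [0.4, 0.3, 0.5]
width: -0.001
grip_force: 0.0
t: 11.45
ee_pos: [405.1, 222.9, 4.9]
ee_rot: [0.0, 0.012, 1.0, -0.0]
force: [-0.3, -1.4, -1.2]
width: -0.0
grip_force: 0.0
t: 11.7
ee_pos: [405.0, 222.9, 2.9]
ee_rot: [-0.0, 0.012, 1.0, -0.0]
force: [-0.3, 0.0, 0.0]
width: 0.0
grip_force: 0.0
[ 1.000e-02 -3.716e+01 -2.492e+01  1.000e-02 -1.000e-02  0.000e+00]
[array([ 89., 127.]), array([ 89., 113.]), array([88., 99.]), array([87., 84.])]
```

```bash
python3 -m crank '[0,0,-20,0,1, 0,0,-52,0,1, 0,0,-52,0,1, -40,0,0,0,1, -41,2,0,0,1, 0,0,0,0,1]';cat >> h.py <<'E'
def clip(name,s):
    """tab-tip and lip-end rows from a wrist picture taken above the tray beside the clip, fitted to the angle"""
    c=load(name); im=c['pixels']; hsv=cv2.cvtColor(im,cv2.COLOR_BGR2HSV)
    u=int(proj(c,[*t2w(-69,s*248),24])[0]); col=hsv[:,u-15:u+16]; sat=np.median(col[...,1],1); val=np.median(col[...,2],1)
    v0=int(proj(c,[*t2w(-69,s*248),24])[1]); v=v0
    while v>2 and sat[v]<90: v-=1
    rows=np.abs(np.diff(cv2.GaussianBlur(val[None].astype(np.float32),(3,1),0)[0]))
    print('u,v0',u,v0,'tip row',v,'edges',[(i,int(rows[i])) for i in range(v0-75,v0+75) if 0<i<478 and rows[i]>8])
    for a in (0,.2,.4,.6,.75,.9):
        b=np.radians(50)-a; n=2.5
        T=(-69-41*np.cos(b)+n*np.sin(b),24+41*np.sin(b)+n*np.cos(b)); L=(-69+34*np.cos(a),24+34*np.sin(a))
        print(a,'tip',round(proj(c,[*t2w(T[0],s*248),T[1]])[1],1),'lip',round(proj(c,[*t2w(L[0],s*248),L[1]])[1],1))
E
python3 -c "
from h import *
go(-16,248,127); shot('wrist','w9'); clip('w6',1); clip('w9',1)"
```

```text
t: 12.5
ee_pos: [488.4, 222.7, 127.3]
ee_rot: [0.001, 0.012, 1.0, 0.0]
force: [0.5, 0.3, -0.4]
width: -0.003
grip_force: 0.0
turn -0.03 shift(after turn) [-3.2 -1.8  0.3] tilt [ 0.002  0.    -1.   ] tcp [488.4 222.7 127.3] tray [-19.2 249.8] F [ 0.5  0.3 -0.4] t 12.5
u,v0 317 158 tip row 101 edges [(99, 10), (100, 25), (101, 17), (104, 18), (105, 31), (106, 12), (107, 32), (108, 62), (109, 36), (125, 32), (126, 64), (127, 33), (154, 15), (155, 30), (156, 15), (158, 8), (159, 10), (160, 39), (161, 32), (162, 9), (204, 10), (205, 13), (206, 8), (220, 15), (221, 31), (222, 18)]
0 tip 122.8 lip 206.2
0.2 tip 111.9 lip 207.6
0.4 tip 103.4 lip 207.0
0.6 tip 97.8 lip 204.4
0.75 tip 95.4 lip 201.1
0.9 tip 94.6 lip 196.6
u,v0 314 154 tip row 89 edges [(89, 15), (90, 24), (91, 15), (92, 11), (93, 55), (94, 60), (95, 24), (112, 40), (113, 79), (114, 40), (147, 12), (148, 39), (149, 40), (150, 10), (152, 9), (153, 16), (154, 18), (155, 9), (188, 12), (189, 15), (191, 10), (192, 24), (193, 19), (195, 9), (220, 16), (221, 31), (222, 17)]
0 tip 118.1 lip 202.6
0.2 tip 107.3 lip 203.8
0.4 tip 98.9 lip 203.2
0.6 tip 93.3 lip 200.4
0.75 tip 91.1 lip 197.0
0.9 tip 90.4 lip 192.4
```

Numbers give the left clip ≈0.9 now (lip row 192 vs 192.4 predicted). The shut fingers evidently end ~24 mm above the reported TCP. One confirming press against the stop, by force.

```bash
python3 -m crank '[42,-2,0,0,1, 41,0,0,0,1, 0,0,50,0,1, 0,0,50,0,1, 0,0,18,0,1, 0,0,6,0,1, 0,0,2,0,1, 0,0,0,0,1]'; python3 -m crank '[0,0,2,0,1, 0,0,0,0,1]';python3 -m crank '[0,0,2,0,1, 0,0,0,0,1]'
```

```text
t: 13.55
ee_pos: [403.8, 223.3, 2.0]
ee_rot: [0.001, 0.012, 1.0, 0.0]
force: [0.3, -0.0, 0.5]
width: -0.0
grip_force: 0.0
t: 13.8
ee_pos: [404.1, 223.4, 0.5]
ee_rot: [0.001, 0.012, 1.0, 0.0]
force: [-3.5, -0.6, 9.7]
width: 0.0
grip_force: 4.8
t: 14.05
ee_pos: [404.1, 223.4, -0.1]
ee_rot: [0.001, 0.012, 1.0, 0.0]
force: [-10.4, -2.4, 29.3]
width: 0.004
grip_force: 14.7
```

```bash
python3 -m crank '[0,0,-20,0,1, 0,0,-50,0,1, 0,0,-40,0,1, -5,-50,0,0,1, 0,-60,0,0,1, 0,-60,0,0,1, 0,-60,0,0,1, 0,-60,0,0,1, 0,-60,0,0,1, 0,-60,0,0,1]';python3 -m crank '[0,-50,0,0,1, 0,-36,0,0,1, 0,0,0,0,1]';python3 -c "
from h import *
go(-97,-248,50)"
```

```text
t: 15.3
ee_pos: [398.4, -189.4, 107.9]
ee_rot: [0.001, 0.012, 1.0, -0.001]
force: [0.4, 0.3, 0.7]
width: 0.004
grip_force: 0.0
t: 15.68
ee_pos: [396.3, -275.7, 107.7]
ee_rot: [0.001, 0.014, 1.0, -0.001]
force: [0.4, 1.5, -0.2]
width: 0.002
grip_force: 0.0
turn -0.15 shift(after turn) [-2.   2.8 57.7] tilt [ 0.001 -0.002 -1.   ] tcp [ 396.3 -275.7  107.7] tray [ -99.1 -250.7] F [ 0.4  1.5 -0.2] t 15.675
```

```bash
python3 -m crank '[-2,3,40,0,1, 0,0,25,0,1, 0,0,10,0,1, 0,0,6,0,1, 0,0,6,0,1, 0,0,6,0,1, 0,0,5,0,1, 0,0,0,0,1]'; python3 -m crank '[0,0,4,0,1, 0,0,3,0,1, 0,0,0,0,1]';python3 -m crank '[0,0,1,0,1, 0,0,1,0,1, 0,0,0,0,1]'; python3 -c "
from h import *
go(-97,-248,0)"
```

```text
t: 16.68
ee_pos: [398.5, -269.9, 8.9]
ee_rot: [0.0, 0.012, 1.0, 0.0]
force: [-0.2, 0.2, -0.5]
width: 0.001
grip_force: 0.0
t: 17.05
ee_pos: [398.3, -269.8, 1.8]
ee_rot: [-0.0, 0.012, 1.0, 0.0]
force: [-0.2, -0.5, 0.7]
width: 0.002
grip_force: 0.0
t: 17.42
ee_pos: [398.4, -270.0, 0.7]
ee_rot: [-0.0, 0.012, 1.0, 0.0]
force: [-2.2, 2.3, 9.4]
width: 0.002
grip_force: 4.7
turn 0.06 shift(after turn) [-0.2 -3.1  0.7] tilt [-0.  0. -1.] tcp [ 398.4 -270.     0.7] tray [ -97.2 -244.9] F [-2.2  2.3  9.4] t 17.425
```

```bash
python3 -m crank '[0,0,-20,0,1, 0,0,-52,0,1, 0,0,-54,0,1, -39,-3,0,0,1, -39,0,0,0,1, 0,0,0,0,1]';python3 -c "
from h import *
go(-19,-248,127); c=shot('wrist','w10'); clip('w10',-1)
a=c['pixels'][20:260,150:470]
cv2.imwrite('pics/m10.png',cv2.resize(a,(800,600),interpolation=cv2.INTER_CUBIC))"
```

```text
t: 18.18
ee_pos: [478.2, -274.9, 126.2]
ee_rot: [0.001, 0.011, 1.0, -0.0]
force: [-0.9, -0.1, -1.1]
width: 0.003
grip_force: 0.0
turn 0.14 shift(after turn) [ 1.8 -0.1 -0.8] tilt [ 0.001 -0.001 -1.   ] tcp [ 478.2 -274.9  126.2] tray [ -17.2 -247.9] F [-0.9 -0.1 -1.1] t 18.175
u,v0 317 151 tip row 86 edges [(86, 21), (87, 28), (88, 18), (89, 9), (90, 52), (91, 61), (92, 25), (109, 19), (110, 58), (111, 59), (112, 20), (145, 30), (146, 49), (147, 21), (149, 9), (150, 16), (151, 18), (152, 9), (184, 16), (185, 13), (187, 12), (188, 27), (189, 20), (190, 10), (191, 12), (221, 16), (222, 32), (223, 17)]
0 tip 114.7 lip 200.3
0.2 tip 103.9 lip 201.5
0.4 tip 95.5 lip 200.8
0.6 tip 90.0 lip 197.9
0.75 tip 87.8 lip 194.4
0.9 tip 87.2 lip 189.8
```

View pics/m10.png

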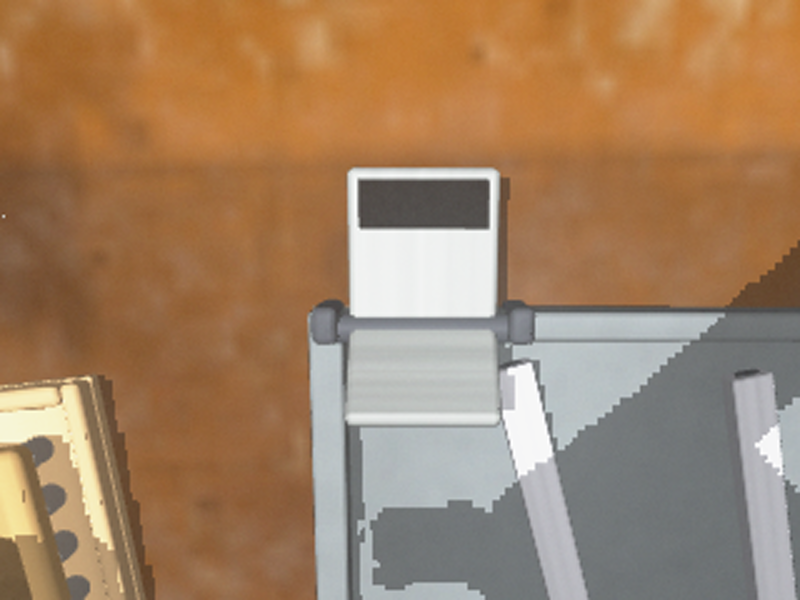

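Right clip is fully up too (tab tip row 168, lip edge row 420 in the crop). The rest's edge is visible at left. Now looking at the rake.

```bash
python3 -m crank '[0,0,-34,0,1, -31,-45,0,0,0.5, -31,-45,0,0,0.5, 0,-40,0,0,0.5, 0,0,0,0,0.5]';python3 -c "
from h import *
go(540,-405,160,True); c=shot('wrist','w11'); im=c['pixels']
cv2.imwrite('pics/m11.png',im)"
```

```text
t: 18.85
ee_pos: [533.4, -408.8, 159.0]
ee_rot: [-0.001, 0.014, 1.0, 0.0]
force: [0.1, -0.1, 0.3]
width: 0.499
grip_force: 0.0
turn -0.15 shift(after turn) [-6.5  4.  -1. ] tilt [-0.001  0.    -1.   ] tcp [ 533.4 -408.8  159. ] tray [  41.2 -380.4] F [ 0.1 -0.1  0.3] t 18.85
```

View pics/m11.png

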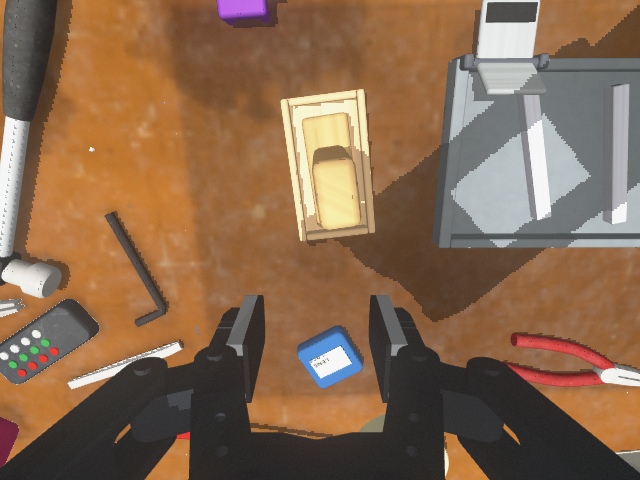

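The rest's corners are (282,100),(365,90),(375,232),(302,241); the handle's top is about (314,166),(354,160),(360,224),(321,230).

Run:
```python
from h import *
c=load('w11'); print(c['eye'])
for n,z,p in (('rest',18,[(282,100),(365,90),(375,232),(302,241)]),('top',118,[(315,167),(353,161),(359.5,224),(321.5,230)]),('barfront',32,[(303,115),(348,112)])):
  P=np.array([cast(c,u,v,z) for u,v in p])[:,:2]; print(n,P.round(1).tolist(),P.mean(0).round(1),np.linalg.norm(np.diff(P,axis=0),axis=1).round(1), np.degrees(np.arctan2(*(P[0]-P[-1])[::-1])).round(1),np.degrees(np.arctan2(*(P[1]-P[-2])[::-1])).round(1))
# handle-top by mask
h=cv2.cvtColor(c['pixels'],cv2.COLOR_BGR2HSV)
print(h[195,340],h[130,325],h[150,335],h[170,305])
```

```text
[ 454.8251018  -406.83511155  327.26510322]
rest [[446.4, -432.9], [441.2, -370.6], [552.4, -361.2], [558.6, -422.4]] [ 499.6 -396.8] [ 62.5 111.6  61.5] -174.6 -175.1
top [[483.5, -408.7], [480.9, -388.4], [515.9, -384.7], [518.8, -406.1]] [ 499.8 -397. ] [20.5 35.2 21.6] -175.8 -174.0
barfront [[457.5, -417.1], [456.4, -384.4]] [ 456.9 -400.8] [32.7] -88.0 92.0
[ 25  88 246] [ 26  83 247] [ 16 117 139] [ 28  41 247]
```

```bash
python3 -m crank '[0,0,0,-6.6,0, 0,0,0,0,0]';python3 -c "
from h import *
go(499.8,-397,50,True,95)"
```

```text
t: 19.15
ee_pos: [534.4, -404.9, 159.6]
ee_rot: [-0.001, -0.045, 0.999, 0.001]
force: [0.3, 0.0, -0.1]
width: 0.9
grip_force: 0.0
turn 0.2 shift(after turn) [ 33.6  10.8 109.6] tilt [-0.001  0.001 -1.   ] tcp [ 534.4 -404.9  159.6] tray [  42.1 -376.5] F [ 0.3  0.  -0.1] t 19.15
```

```bash
python3 -m crank '[16,5,0,0,0, 17.5,5.5,0,0.2,0, 0,0,0,0,0, 0,0,20,0,0, 0,0,30,0,0, 0,0,30,0,0, 0,0,20,0,0, 0,0,10,0,0, 0,0,0,0,0]';python3 -c "
from h import *
go(499.8,-397,50,True,95)"
```

```text
t: 20.27
ee_pos: [500.8, -398.6, 49.4]
ee_rot: [-0.0, -0.044, 0.999, 0.0]
force: [-0.1, -0.0, -0.7]
width: 1.002
grip_force: 0.0
turn 0.04 shift(after turn) [ 0.9  1.7 -0.6] tilt [-0.001  0.001 -1.   ] tcp [ 500.8 -398.6   49.4] tray [   8.4 -371. ] F [-0.1 -0.  -0.7] t 20.275
```

```bash
python3 -m crank '[1,1.5,0,0,0, 0,0,0,0,1, 0,0,0,0,1, 0,0,0,0,1, 0,0,0,0,1, 0,0,0,0,1, 0,0,0,0,1]';python3 -c "
from h import *
go(499.8,-397,50,True,95)"
```

```text
t: 21.15
ee_pos: [500.0, -397.6, 50.4]
ee_rot: [0.0, -0.044, 0.999, -0.0]
force: [-0.3, 0.9, 3.2]
width: 0.275
grip_force: 58.5
turn 0.04 shift(after turn) [0.1 0.6 0.4] tilt [ 0. -0. -1.] tcp [ 500.  -397.6   50.4] tray [   7.5 -370.1] F [-0.3  0.9  3.2] t 21.15
```

```bash
python3 -m crank '[0,0,-10,0,1, 0,0,-30,0,1, 0,0,-40,0,1, 0,0,0,6.4,1, 0,0,0,0,1]';python3 -c "
from h import *
go(2,0,120)"
```

```text
t: 21.78
ee_pos: [499.7, -397.5, 130.5]
ee_rot: [0.0, 0.011, 1.0, -0.0]
force: [-0.8, 0.6, -1.5]
width: 0.275
grip_force: 58.6
turn 0.09 shift(after turn) [  5.2 369.9  10.4] tilt [ 0. -0. -1.] tcp [ 499.7 -397.5  130.5] tray [   7.2 -369.9] F [-0.8  0.6 -1.5] t 21.775
```

```bash
python3 -m crank '[1,50,0,0,1, 1,55,0,0,1, 1,55,0,0,1, 1,55,0,0,1, 1,55,0,0,1, 0,55,0,0,1, 0,45,0,0,1, 0,0,10,0,1, 0,0,0,0,1]';cat >> h.py <<'E'
def rods(name):
    c=load(name); im=c['pixels']; g=cv2.cvtColor(im,cv2.COLOR_BGR2GRAY); hsv=cv2.cvtColor(im,cv2.COLOR_BGR2HSV)
    k=np.array([proj(c,[*t2w(x,y),16]) for x,y in ((-62,-268),(-62,268),(62,268),(62,-268))]).astype(np.int32)
    m=np.zeros_like(g); cv2.fillPoly(m,[k],1)
    r=((g>200)&(hsv[...,1]<40)&(m>0)).astype(np.uint8)
    for q in cv2.findContours(r,0,2)[0]:
        if cv2.contourArea(q)<25: continue
        w=np.array([w2t(cast(c,*x,16)) for x in cv2.boxPoints(cv2.minAreaRect(q))]); e=[w[1]-w[0],w[2]-w[1]]; l=max(e,key=np.linalg.norm)
        print('rod',w.mean(0).round(1),np.linalg.norm(e,axis=1).round(1),((np.degrees(np.arctan2(l[1],l[0]))+90)%180-90).round(1))
E
python3 -c "
from h import *
go(2,0,50.4); rods('top0'); print(); shot('top','t12'); rods('t12')"
```

```text
t: 22.9
ee_pos: [502.4, -27.5, 118.7]
ee_rot: [-0.001, 0.011, 1.0, 0.0]
force: [0.3, -0.3, -1.9]
width: 0.271
grip_force: 59.8
turn 0.15 shift(after turn) [-1.3 -0.  68.3] tilt [-0.003  0.    -1.   ] tcp [502.4 -27.5 118.7] tray [0.9 0. ] F [ 0.3 -0.3 -1.9] t 22.9
rod [ -37.5 -244.9] [49.5 43.4] 0.2
rod [  10.3 -224.5] [23.5 20.3] 0.3
rod [  -8.7 -120.6] [21.1 74.6] 10.9
rod [  -2.4 -170.8] [169.1 117.3] -88.7
rod [ -5.3 140.2] [109.4  14.4] 0.5
rod [  4.2 -77.9] [105.9  64.3] 1.2
rod [-12.6 220.2] [136.3  47.4] -39.6
rod [12.3 50.2] [101.1 108.8] 11.0
rod [ 14.  256.8] [90.7 25.5] -5.6

rod [-39.2  17.5] [22.2 50.6] 72.8
rod [-6.3 80.7] [57.7 18.5] -12.1
rod [  3.4 140.8] [11.7 91.5] 2.1
rod [  -1.6 -153.4] [122.4 230.5] 89.7
rod [2.000e-01 2.159e+02] [122.8 105.2] -2.5
```

```bash
cat >> h.py <<'E'
def rods2(name,th=22):
    c=load(name); g=cv2.cvtColor(c['pixels'],cv2.COLOR_BGR2GRAY)
    th_=cv2.morphologyEx(g,cv2.MORPH_TOPHAT,cv2.getStructuringElement(cv2.MORPH_RECT,(13,1)))
    k=np.array([proj(c,[*t2w(x,y),16]) for x,y in ((-64,-270),(-64,270),(64,270),(64,-270))]).astype(np.int32)
    m=np.zeros_like(g); cv2.fillPoly(m,[k],1)
    r=((th_>th)&(m>0)).astype(np.uint8)
    for q in cv2.findContours(r,0,2)[0]:
        if cv2.contourArea(q)<25: continue
        w=np.array([w2t(cast(c,*x,16)) for x in cv2.boxPoints(cv2.minAreaRect(q))]); e=[w[1]-w[0],w[2]-w[1]]; l=max(e,key=np.linalg.norm)
        print('rod',w.mean(0).round(1),np.linalg.norm(e,axis=1).round(1),((np.degrees(np.arctan2(l[1],l[0]))+90)%180-90).round(1))
E
python3 -c "
from h import *
rods2('top0'); print();rods2('t12')"
```

```text
rod [  -6.  -207.1] [ 13.9 111. ] 15.4
rod [  -1.9 -141. ] [ 13.8 109.7] 11.8
rod [  4.6 -72.2] [115.1  35.6] -32.6
rod [ -6.9 140.2] [112.3  14.5] 0.3
rod [  7.9 206.6] [90.5 14.4] -20.3
rod [ 5.1 75.3] [110.7  14.1] -11.1

rod [-7.7 82.3] [74.7 30.2] -24.6
rod [  -5.6 -207. ] [ 14.  110.2] 15.3
rod [  -2.2 -141.1] [ 14.  110.2] 12.4
rod [  5.9 -70.1] [115.1  40.5] -32.6
rod [ -7.  207.1] [146.1  64.1] -41.7
rod [ 19.  -23.7] [118.5  62.5] -22.1
rod [  5.  131.4] [145.   54.2] -17.9
```

```bash
python3 -m crank '[-1,0,30,0,1, 0,0,25,0,1, 0,0,8,0,1, 0,0,4,0,1, 0,0,0,0,1]';python3 -c "
from h import *
go(2,0,50.4)"
```

```text
t: 23.58
ee_pos: [505.1, -28.0, 53.7]
ee_rot: [0.0, 0.012, 1.0, -0.0]
force: [0.9, 0.3, -1.4]
width: 0.274
grip_force: 59.7
turn 0.02 shift(after turn) [1.6 0.4 3.3] tilt [ 0.001 -0.    -1.   ] tcp [505.1 -28.   53.7] tray [ 3.6 -0.4] F [ 0.9  0.3 -1.4] t 23.575
```

```bash
python3 -m crank '[1.5,0,3.5,0,1, 0,-8,0,0,1, 0,-10,0,0,1, 0,-10,0,0,1, 0,-10,0,0,1, 0,-10,0,0,1, 0,-10,0,0,1, 0,-10,0,0,1, 0,-10,0,0,1, 0,-8,0,0,1]';python3 -m crank '[0,-8,0,0,1, 0,-8,0,0,1, 0,-8,0,0,1, 0,-8,0,0,1, 0,-8,0,0,1, 0,-8,0,0,1, 0,-8,0,0,1, 0,-8,0,0,1, 0,-8,0,0,1, 0,0,0,0,1]';python3 -c "
from h import *
go(2,-217,50.4)"
```

```text
t: 24.82
ee_pos: [501.0, -114.1, 49.6]
ee_rot: [-0.0, 0.012, 1.0, -0.0]
force: [0.2, -0.9, -1.5]
width: 0.275
grip_force: 59.8
t: 26.08
ee_pos: [499.4, -186.3, 49.7]
ee_rot: [0.0, 0.012, 1.0, -0.0]
force: [0.7, -0.4, -2.3]
width: 0.277
grip_force: 59.8
turn 0.0 shift(after turn) [ -0.2 -58.2  -0.7] tilt [ 0. -0. -1.] tcp [ 499.4 -186.3   49.7] tray [   1.8 -158.8] F [ 0.7 -0.4 -2.3] t 26.075
```

```bash
python3 -m crank '[0,-7,0,0,1, 0,-7,0,0,1, 0,-7,0,0,1, 0,-7,0,0,1, 0,-7,0,0,1, 0,-6,0,0,1, 0,-5,0,0,1, 0,-4,0,0,1, 0,-3,0,0,1, 0,0,0,0,1]';python3 -m crank '[0,-1.5,0,0,1, 0,-1.5,0,0,1, 0,0,0,0,1]';python3 -m crank '[0,-1,0,0,1, 0,-1,0,0,1, 0,0,0,0,1]'
```

```text
t: 27.32
ee_pos: [498.1, -238.7, 49.7]
ee_rot: [0.0, 0.012, 1.0, -0.0]
force: [0.5, -0.1, -1.8]
width: 0.273
grip_force: 59.8
t: 27.7
ee_pos: [498.0, -241.5, 49.6]
ee_rot: [0.0, 0.012, 1.0, -0.0]
force: [0.5, 0.0, -1.6]
width: 0.27
grip_force: 59.8
t: 28.08
ee_pos: [498.1, -243.1, 49.6]
ee_rot: [0.0, 0.012, 1.0, 0.0]
force: [1.6, 3.0, 0.5]
width: 0.275
grip_force: 59.8
```

```bash
python3 -m crank '[0,-1,0,0,1, 0,0,0,0,1]';python3 -m crank '[0,-0.7,0,0,1, 0,0,0,0,1]';python3 -c "
from h import *
go(2,-217,50.4);shot('top','t13');rods2('t13')"
```

```text
t: 28.32
ee_pos: [498.2, -243.5, 49.6]
ee_rot: [0.0, 0.012, 1.0, 0.001]
force: [1.9, 5.9, 0.3]
width: 0.276
grip_force: 59.9
t: 28.58
ee_pos: [498.2, -243.7, 49.6]
ee_rot: [0.0, 0.012, 1.0, 0.001]
force: [2.9, 7.6, 1.3]
width: 0.275
grip_force: 59.8
turn 0.01 shift(after turn) [ 0.  -0.8 -0.8] tilt [ 0.001  0.003 -1.   ] tcp [ 498.2 -243.7   49.6] tray [   2.  -216.2] F [2.9 7.6 1.3] t 28.575
rod [ -47.3 -259.3] [20.2 29.1] 0.0
rod [-47.6 -68.7] [31.9 20.4] -88.6
rod [ -37.3 -241. ] [58.9 29.5] -30.2
rod [  8.5 -85.1] [32.  14.7] -88.7
rod [ -6.9 140.2] [112.3  14.5] 0.3
rod [ -9.4 218.1] [127.7  50.9] -41.7
rod [  28.  -156.2] [106.5  39.2] -43.6
rod [ 5.1 75.3] [110.7  14.1] -11.1
```

```bash
python3 -m crank '[0,-1.5,0,0,1, 0,-1,0,0,1, 0,0,0,0,1]';python3 -m crank '[0,3,0,0,1, 0,10,0,0,1, 0,0,-30,0,1, 0,0,-30,0,1, 0,50,0,0,1, 0,50,0,0,1, 0,50,0,0,1, 0,50,0,0,1, 0,0,0,0,1]';python3 -c "
from h import *
go(2,0,49.8);shot('wrist','w14');shot('top','t14');rods2('t14')"
```

```text
t: 29.0
ee_pos: [498.4, -244.2, 49.6]
ee_rot: [0.0, 0.012, 1.0, 0.003]
force: [4.1, 13.3, 4.7]
width: 0.27
grip_force: 60.7
t: 30.12
ee_pos: [502.2, -31.8, 109.4]
ee_rot: [-0.0, 0.009, 1.0, -0.0]
force: [-0.3, -0.7, -2.5]
width: 0.277
grip_force: 60.3
turn 0.32 shift(after turn) [-1.2  4.3 59.6] tilt [-0. -0. -1.] tcp [502.2 -31.8 109.4] tray [ 0.8 -4.3] F [-0.3 -0.7 -2.5] t 30.125
rod [ -22.8 -250.6] [31.8 20.4] -88.6
rod [-33.7  24.5] [22.7 31. ] 46.2
rod [-5.9 78. ] [75.4 32.6] -32.5
rod [ -7.6 127.1] [112.1  46.3] -3.3
rod [ -6.1 203.5] [152.2  68.4] -41.7
rod [  55.2 -251.9] [34.9 17.8] -88.7
rod [ 17.9 -32.2] [121.   62.9] -22.6
rod [33.9 97.9] [75.1 24.1] -19.7
```

```bash
python3 -m crank '[0,2,30,0.3,1, 0,0,22,0,1, 0,0,6,0,1, 0,0,1.5,0,1, 0,0,0,0,1]';python3 -c "
from h import *
go(2,217,49.8)"
```

```text
t: 30.85
ee_pos: [503.6, -33.4, 50.9]
ee_rot: [0.001, 0.015, 1.0, -0.0]
force: [-0.0, -0.3, -1.2]
width: 0.274
grip_force: 60.2
turn -0.29 shift(after turn) [  0.3 222.8   1. ] tilt [ 0.001 -0.001 -1.   ] tcp [503.6 -33.4  50.9] tray [ 2.3 -5.8] F [-0.  -0.3 -1.2] t 30.85
```

```bash
python3 -m crank '[0,5,1,-0.3,1, 0,10,0,0,1, 0,10,0,0,1, 0,10,0,0,1, 0,10,0,0,1, 0,10,0,0,1, 0,10,0,0,1, 0,10,0,0,1, 0,10,0,0,1, 0,8,0,0,1]';python3 -m crank '[0,8,0,0,1, 0,8,0,0,1, 0,8,0,0,1, 0,8,0,0,1, 0,8,0,0,1, 0,8,0,0,1, 0,8,0,0,1, 0,8,0,0,1, 0,8,0,0,1, 0,0,0,0,1]';python3 -c "
from h import *
go(2,217,49.8)"
```

```text
t: 32.1
ee_pos: [505.1, 61.0, 49.1]
ee_rot: [-0.0, 0.012, 1.0, -0.0]
force: [0.4, -1.4, -1.9]
width: 0.273
grip_force: 60.3
t: 33.35
ee_pos: [506.7, 133.0, 49.0]
ee_rot: [-0.0, 0.011, 1.0, 0.0]
force: [-1.1, -0.7, -1.3]
width: 0.273
grip_force: 60.2
turn 0.09 shift(after turn) [-0.7 56.4 -0.7] tilt [-0.  0. -1.] tcp [506.7 133.   49. ] tray [  1.3 160.6] F [-1.1 -0.7 -1.3] t 33.35
```

```bash
python3 -m crank '[0,7,-0.5,0,1, 0,7,0,0,1, 0,7,0,0,1, 0,7,0,0,1, 0,7,0,0,1, 0,6,0,0,1, 0,5,0,0,1, 0,4,0,0,1, 0,3,0,0,1, 0,0,0,0,1]';python3 -m crank '[0,1.5,0,0,1, 0,1.5,0,0,1, 0,0,0,0,1]';python3 -m crank '[0,1,0,0,1, 0,1,0,0,1, 0,0,0,0,1]'
```

```text
t: 34.6
ee_pos: [508.0, 185.6, 49.6]
ee_rot: [-0.0, 0.012, 1.0, 0.0]
force: [-0.2, -0.6, -1.7]
width: 0.273
grip_force: 60.2
t: 34.98
ee_pos: [508.1, 188.4, 49.5]
ee_rot: [-0.0, 0.012, 1.0, 0.0]
force: [0.1, -0.4, -1.8]
width: 0.272
grip_force: 60.3
t: 35.35
ee_pos: [508.1, 190.2, 49.6]
ee_rot: [-0.0, 0.012, 1.0, -0.0]
force: [0.6, -1.0, -1.9]
width: 0.274
grip_force: 60.2
```

```bash
python3 -m crank '[0,1,0,0,1, 0,1,0,0,1, 0,0,0,0,1]';python3 -m crank '[0,1,0,0,1, 0,0,0,0,1]';python3 -m crank '[0,1,0,0,1, 0,0,0,0,1]'
```

```text
t: 35.72
ee_pos: [508.0, 190.8, 49.6]
ee_rot: [-0.0, 0.012, 1.0, -0.001]
force: [-2.0, -7.9, 1.3]
width: 0.272
grip_force: 60.5
t: 35.98
ee_pos: [507.8, 191.3, 49.2]
ee_rot: [-0.001, 0.012, 1.0, -0.002]
force: [-0.7, -8.5, -0.4]
width: 0.273
grip_force: 59.9
t: 36.22
ee_pos: [507.8, 191.6, 49.3]
ee_rot: [-0.001, 0.012, 1.0, -0.002]
force: [-1.4, -11.8, -0.9]
width: 0.275
grip_force: 60.4
```

```bash
python3 -m crank '[0,-3,0,0,1, 0,-10,0,0,1, 0,0,-30,0,1, 0,0,-45,0,1, 0,-50,0,0,1, 0,-60,0,0,1, 0,-60,0,0,1, 0,-60,0,0,1, 0,-60,0,0,1, 0,-60,0,0,1]';python3 -m crank '[0,-60,0,0,1, 0,-60,0,0,1, 0,-60,0,0,1, 0,-40,0,0,1, 0,0,0,-6.4,1, 0,0,0,0,1, 0,0,0,0,1]';python3 -c "
from h import *
go(499.8,-397.3,130,True,95)
c=shot('top','t15');rods2('t15'); 
cv2.imwrite('pics/m15.png',cv2.resize(c['pixels'][210:300,220:480],None,fx=3,fy=3,interpolation=cv2.INTER_CUBIC))"
```

```text
t: 37.48
ee_pos: [499.7, -170.6, 125.0]
ee_rot: [0.001, 0.012, 1.0, 0.0]
force: [1.1, 0.3, -2.4]
width: 0.273
grip_force: 60.5
t: 38.35
ee_pos: [494.6, -388.0, 124.5]
ee_rot: [0.0, -0.043, 0.999, 0.0]
force: [0.1, 0.6, -1.9]
width: 0.274
grip_force: 60.5
turn -0.04 shift(after turn) [-4.4 -9.7 -5.5] tilt [ 0.  0. -1.] tcp [ 494.6 -388.   124.5] tray [   1.9 -360.6] F [ 0.1  0.6 -1.9] t 38.35
rod [  26.1 -207. ] [32.  14.7] -88.7
rod [  14.9 -249.7] [85.8 34. ] -2.3
rod [ 52.6 251.5] [35.4 17.9] -88.7
```

View pics/m15.png

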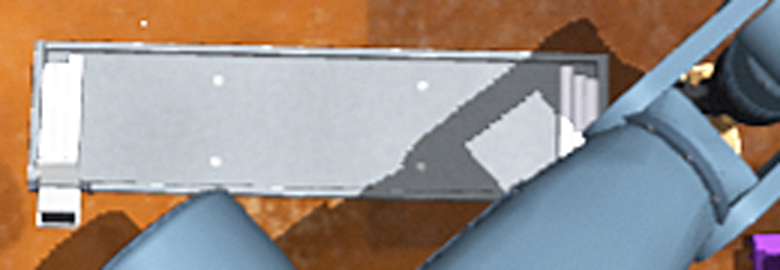

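Both packs are flush: left rods at crop (60,105), right at (580,95), all parallel to the stops. Returning the rake.

```bash
python3 -m crank '[-4.6,-10,0,0,1, 0,0,0,0,1, 0,0,0,0,1]';python3 -c "
from h import *
go(500,-397.6,50.4,True,95)"
```

```text
t: 38.78
ee_pos: [500.1, -398.1, 124.5]
ee_rot: [-0.0, -0.044, 0.999, 0.0]
force: [-0.8, -0.1, -1.5]
width: 0.275
grip_force: 60.5
turn 0.04 shift(after turn) [ 0.   0.5 74.1] tilt [-0.  0. -1.] tcp [ 500.1 -398.1  124.5] tray [   7.6 -370.5] F [-0.8 -0.1 -1.5] t 38.775
```

```bash
python3 -m crank '[0,0.5,25,0,1, 0,0,25,0,1, 0,0,15,0,1, 0,0,6,0,1, 0,0,2,0,1, 0,0,0,0,1, 0,0,0,0,1]';python3 -m crank '[0,0,1,0,1, 0,0,0,0,1, 0,0,0,0,1]'
```

```text
t: 39.65
ee_pos: [500.3, -398.1, 52.5]
ee_rot: [0.0, -0.044, 0.999, -0.001]
force: [1.1, 0.3, -1.8]
width: 0.276
grip_force: 60.5
t: 40.02
ee_pos: [499.9, -397.6, 50.6]
ee_rot: [-0.0, -0.044, 0.999, -0.0]
force: [-0.0, 0.5, -2.5]
width: 0.274
grip_force: 60.5
```

```bash
python3 -m crank '[0,0,0.7,0,1, 0,0,0,0,1, 0,0,0,0,1]'; python3 -m crank '[0,0,0.5,0,1, 0,0,0,0,1, 0,0,0,0,1]'
```

```text
t: 40.4
ee_pos: [500.0, -397.7, 50.5]
ee_rot: [0.0, -0.044, 0.999, -0.0]
force: [-2.7, 2.5, 6.3]
width: 0.273
grip_force: 61.3
t: 40.78
ee_pos: [500.0, -397.7, 50.5]
ee_rot: [0.0, -0.044, 0.999, -0.0]
force: [-3.2, 2.8, 8.2]
width: 0.274
grip_force: 61.9
```

```bash
python3 -m crank '[0,0,-1,0,1, 0,0,0,0,0.6, 0,0,0,0,0.4, 0,0,0,0,0.2, 0,0,0,0,0, 0,0,0,0,0, 0,0,-10,0,0, 0,0,-30,0,0, 0,0,-40,0,0, 0,0,-20,0,0]'; python3 -m crank '[0,0,-10,0,0, -33,-10,0,0,1, 0,0,0,6.4,1, 0,0,0,0,1]'
python3 -c "
from h import *
go(500,-397.6,50.4,True,95); c=shot('wrist','w16'); d=load('w11')
print(np.round(c['eye']),np.round(d['eye']))
for p in [(315,167),(353,161),(359.5,224),(321.5,230)]: print(np.round(proj(c,cast(d,*p,118))))
for p in [(282,100),(365,90),(375,232),(302,241)]: print(np.round(proj(c,cast(d,*p,18))))
cv2.imwrite('pics/m16.png',c['pixels'][:, :])"
```

```text
t: 42.02
ee_pos: [500.9, -398.7, 153.8]
ee_rot: [0.001, -0.044, 0.999, -0.002]
force: [-0.6, -0.7, -0.4]
width: 1.002
grip_force: 0.0
t: 42.52
ee_pos: [533.2, -404.0, 158.7]
ee_rot: [-0.001, 0.011, 1.0, 0.001]
force: [0.5, -0.1, -0.7]
width: 0.38
grip_force: 0.0
turn -6.29 shift(after turn) [ 32.3   9.1 108.4] tilt [-0.002  0.002 -1.   ] tcp [ 533.2 -404.   158.7] tray [  40.9 -375.6] F [ 0.5 -0.1 -0.7] t 42.525
[ 455. -403.  327.] [ 455. -407.  327.]
[306. 168.]
[344. 162.]
[351. 225.]
[313. 231.]
[276. 100.]
[359.  91.]
[369. 233.]
[296. 242.]
```

View pics/m16.png

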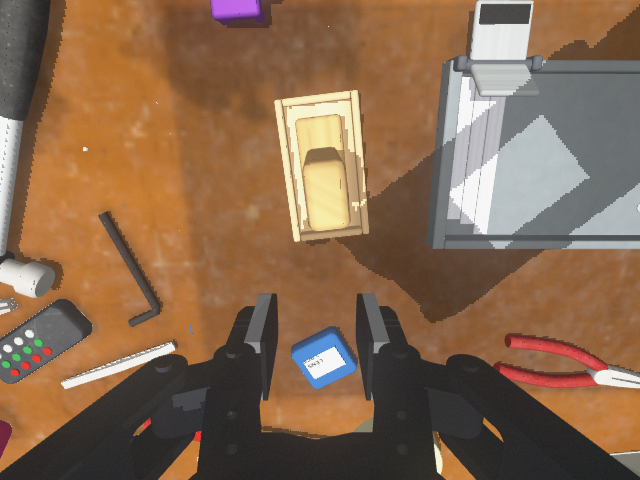

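The picture shows the rake standing in its rest at (325,185), within a couple of pixels of its first place, and the right rods flush at (475,160). Now the right lip.

```bash
python3 -m crank '[20,40,0,0,1, 20,40,0,0,1, 20,40,0,0,1, 24,7,0,0,1, 0,0,0,0,1, 0,0,0,0,1]';python3 -c "
from h import *
go(-45,-248,40)"
```

```text
t: 43.32
ee_pos: [453.2, -276.5, 160.7]
ee_rot: [0.0, 0.012, 1.0, -0.0]
force: [-0.0, 0.6, -0.2]
width: 0.002
grip_force: 0.0
turn 0.05 shift(after turn) [  3.    2.2 120.7] tilt [ 0.001 -0.001 -1.   ] tcp [ 453.2 -276.5  160.7] tray [ -42.2 -250.1] F [-0.   0.6 -0.2] t 43.325
```

```bash
python3 -m crank '[3,2,50,0,1, 0,0,50,0,1, 0,0,20,0,1, 0,0,6,0,1, 0,0,4,0,1, 0,0,4,0,1, 0,0,3,0,1, 0,0,0,0,1]'; python3 -m crank '[0,0,4,0,1, 0,0,4,0,1, 0,0,0,0,1]'; python3 -m crank '[0,0,3,0,1, 0,0,3,0,1, 0,0,0,0,1]'
```

```text
t: 44.32
ee_pos: [452.2, -274.9, 25.4]
ee_rot: [0.002, 0.012, 1.0, -0.001]
force: [3.1, 1.5, 5.1]
width: 0.003
grip_force: 2.4
t: 44.7
ee_pos: [451.3, -274.9, 16.9]
ee_rot: [0.002, 0.012, 1.0, -0.001]
force: [2.2, -1.7, 3.0]
width: 0.004
grip_force: 1.6
t: 45.08
ee_pos: [448.9, -273.1, 8.7]
ee_rot: [-0.001, 0.012, 1.0, 0.001]
force: [0.4, -0.9, 1.2]
width: 0.002
grip_force: 0.5
```

```bash
python3 -m crank '[0,0,3,0,1, 0,0,2,0,1, 0,0,0,0,1]'; python3 -m crank '[0,0,2,0,1, 0,0,0,0,1]'; python3 -m crank '[0,0,1.5,0,1, 0,0,0,0,1]';python3 -m crank '[0,0,1,0,1, 0,0,0,0,1]'
```

```text
t: 45.45
ee_pos: [449.3, -273.3, 3.9]
ee_rot: [-0.001, 0.012, 1.0, 0.0]
force: [0.0, -0.3, 0.6]
width: -0.0
grip_force: 0.0
t: 45.7
ee_pos: [449.5, -273.4, 2.1]
ee_rot: [-0.0, 0.012, 1.0, 0.0]
force: [-0.0, -0.6, -0.3]
width: -0.004
grip_force: 0.0
t: 45.95
ee_pos: [449.6, -273.6, 1.4]
ee_rot: [-0.0, 0.012, 1.0, 0.0]
force: [-1.3, 2.6, 8.2]
width: 0.001
grip_force: 3.8
t: 46.2
ee_pos: [449.7, -273.7, 1.3]
ee_rot: [-0.0, 0.012, 1.0, 0.0]
force: [-5.1, 3.9, 15.8]
width: 0.003
grip_force: 7.9
```

```bash
python3 -m crank '[0,0,-20,0,1, 0,0,-52,0,1, 0,0,-54,0,1, -28,-3,0,0,1, 0,0,0,0,1, 0,0,0,0,1]';python3 -c "
from h import *
go(-17,-248,126); c=shot('wrist','w17'); clip('w17',-1)"; python3 -m crank '[14,40,0,0,1, 14,50,0,0,1, 0,60,0,0,1, 0,60,0,0,1, 0,60,0,0,1, 0,60,0,0,1, 0,60,0,0,1, 0,60,0,0,1, 0,46,0,0,1, 0,0,0,0,1]';python3 -c "
from h import *
go(-45,248,40)"
```

```text
t: 46.95
ee_pos: [476.7, -276.7, 124.9]
ee_rot: [-0.001, 0.012, 1.0, 0.001]
force: [0.5, 0.9, -0.0]
width: 0.003
grip_force: 0.0
turn 0.06 shift(after turn) [-1.7  1.7 -1.1] tilt [-0.002  0.001 -1.   ] tcp [ 476.7 -276.7  124.9] tray [ -18.7 -249.7] F [ 0.5  0.9 -0. ] t 46.95
u,v0 319 154 tip row 111 edges [(111, 13), (112, 31), (113, 26), (114, 11), (117, 17), (118, 27), (119, 41), (120, 46), (121, 23), (133, 31), (134, 48), (135, 23), (153, 10), (154, 17), (155, 12), (156, 8), (157, 16), (158, 49), (159, 35), (202, 10), (203, 9), (224, 10), (225, 22), (226, 13)]
0 tip 117.8 lip 203.2
0.2 tip 106.9 lip 204.5
0.4 tip 98.5 lip 203.8
0.6 tip 93.0 lip 201.0
0.75 tip 90.8 lip 197.5
0.9 tip 90.1 lip 192.9
t: 48.25
ee_pos: [460.0, 221.5, 125.1]
ee_rot: [-0.001, 0.01, 1.0, -0.0]
force: [0.0, -0.6, -0.5]
width: 0.005
grip_force: 0.0
turn 0.29 shift(after turn) [-2.7  0.1 85.1] tilt [-0.002 -0.    -1.   ] tcp [460.  221.5 125.1] tray [-47.5 247.9] F [ 0.  -0.6 -0.5] t 48.25
```

```bash
python3 -m crank '[-2.5,0,40,0.3,1, 0,0,40,0,1, 0,0,8,0,1, 0,0,5,0,1, 0,0,4,0,1, 0,0,4,0,1, 0,0,4,0,1, 0,0,4,0,1, 0,0,4,0,1, 0,0,0,0,1]'; python3 -m crank '[0,0,3,0,1, 0,0,2,0,1, 0,0,0,0,1]'; python3 -c "
from h import *
go(-45,248,2)"
```

```text
t: 49.5
ee_pos: [473.5, 219.4, 17.8]
ee_rot: [0.009, 0.014, 1.0, 0.001]
force: [14.4, -5.5, 7.7]
width: 0.002
grip_force: 7.7
t: 49.88
ee_pos: [475.8, 219.4, 13.8]
ee_rot: [0.011, 0.014, 1.0, 0.001]
force: [17.7, -5.9, 8.5]
width: 0.001
grip_force: 9.3
turn -0.26 shift(after turn) [13.5  1.8 11.5] tilt [ 0.023  0.002 -1.   ] tcp [475.8 219.4  13.8] tray [-31.8 246.2] F [17.7 -5.9  8.5] t 49.875
```

The finger slid inward off the lip tip; lifting and coming back further out.

```bash
python3 -m crank '[0,0,-10,0,1, 0,0,-20,0,1, 0,0,-40,0,1, 0,0,-20,0,1, 0,0,0,0,1, 0,0,0,0,1]'; python3 -c "
from h import *
go(-50,248,40); c=shot('wrist','w18'); clip('w18',1);shot('side','s18')"
```

```text
t: 50.62
ee_pos: [463.4, 219.0, 97.2]
ee_rot: [-0.0, 0.014, 1.0, -0.0]
force: [-1.4, -0.6, 0.7]
width: -0.001
grip_force: 0.0
turn -0.25 shift(after turn) [ 5.8  2.5 57.2] tilt [-0.001 -0.    -1.   ] tcp [463.4 219.   97.2] tray [-44.1 245.5] F [-1.4 -0.6  0.7] t 50.625
u,v0 321 199 tip row 132 edges [(131, 14), (132, 30), (133, 15), (138, 25), (139, 34), (140, 16), (158, 10), (159, 31), (160, 31), (161, 12), (165, 18), (166, 37), (167, 18), (194, 22), (195, 45), (196, 21), (200, 15), (201, 29), (202, 15), (240, 16), (241, 35), (242, 21), (248, 10), (249, 25), (250, 13), (270, 14), (271, 27), (272, 14)]
0 tip 168.4 lip 250.2
0.2 tip 155.7 lip 252.8
0.4 tip 145.5 lip 253.4
0.6 tip 138.2 lip 251.8
0.75 tip 134.7 lip 249.1
0.9 tip 133.0 lip 245.1
```

```bash
python3 -m crank '[7,2.5,25,-0.2,1, 0,0,20,0,1, 0,0,10,0,1, 0,0,4,0,1, 0,0,4,0,1, 0,0,4,0,1, 0,0,0,0,1]'; python3 -m crank '[0,0,3,0,1, 0,0,2,0,1, 0,0,0,0,1]'; python3 -c "
from h import *
go(-51,248,2)"
```

```text
t: 51.6
ee_pos: [457.0, 221.8, 30.9]
ee_rot: [-0.0, 0.013, 1.0, -0.0]
force: [-1.1, -0.4, 0.7]
width: -0.003
grip_force: 0.0
t: 51.98
ee_pos: [456.8, 221.8, 25.7]
ee_rot: [-0.0, 0.013, 1.0, -0.0]
force: [-0.7, 0.2, -0.1]
width: -0.001
grip_force: 0.0
turn -0.05 shift(after turn) [ 0.3 -0.1 23.7] tilt [-0. -0. -1.] tcp [456.8 221.8  25.7] tray [-50.7 248.1] F [-0.7  0.2 -0.1] t 51.975
```

```bash
python3 -m crank '[0,0,3,0,1, 0,0,0,0,1]'; python3 -m crank '[0,0,3,0,1, 0,0,3,0,1, 0,0,0,0,1]';python3 -m crank '[0,0,3,0,1, 0,0,0,0,1]'; python3 -c "
from h import *
go(-51,248,2)"
```

```text
t: 52.22
ee_pos: [457.3, 221.9, 23.0]
ee_rot: [0.0, 0.013, 1.0, 0.0]
force: [1.0, 1.0, 1.1]
width: -0.003
grip_force: 0.3
t: 52.6
ee_pos: [457.8, 221.9, 17.2]
ee_rot: [0.001, 0.013, 1.0, 0.0]
force: [1.8, 0.0, 2.4]
width: -0.002
grip_force: 0.8
t: 52.85
ee_pos: [455.8, 221.7, 13.1]
ee_rot: [-0.001, 0.013, 1.0, -0.0]
force: [-0.4, -0.1, 1.2]
width: -0.005
grip_force: 0.3
turn -0.05 shift(after turn) [-0.8 -0.  11.1] tilt [-0.002 -0.    -1.   ] tcp [455.8 221.7  13.1] tray [-51.8 248. ] F [-0.4 -0.1  1.2] t 52.85
```

```bash
python3 -m crank '[-1,0,3,0,1, -1,0,3,0,1, 0,0,0,0,1]'; python3 -m crank '[-1,0,2,0,1, -1,0,1.5,0,1, 0,0,0,0,1]';python3 -m crank '[0,0,1,0,1, 0,0,0,0,1]'; python3 -m crank '[0,0,1,0,1, 0,0,0,0,1]';python3 -c "
from h import *
go(-51,248,1)"
```

```text
t: 53.22
ee_pos: [458.5, 221.7, 7.3]
ee_rot: [-0.001, 0.013, 1.0, -0.0]
force: [-1.0, -0.1, 0.6]
width: -0.002
grip_force: 0.0
t: 53.6
ee_pos: [461.1, 221.7, 4.3]
ee_rot: [0.0, 0.013, 1.0, 0.0]
force: [-0.1, -0.1, 0.3]
width: 0.001
grip_force: 0.0
t: 53.85
ee_pos: [461.3, 221.7, 3.5]
ee_rot: [0.0, 0.013, 1.0, 0.0]
force: [0.6, -1.1, -1.1]
width: 0.002
grip_force: 0.2
t: 54.1
ee_pos: [461.4, 221.8, 2.5]
ee_rot: [0.0, 0.013, 1.0, 0.0]
force: [1.0, -0.4, 1.6]
width: 0.0
grip_force: 0.5
turn -0.06 shift(after turn) [ 4.8 -0.2  1.5] tilt [ 0.001  0.    -1.   ] tcp [461.4 221.8   2.5] tray [-46.2 248.2] F [ 1.  -0.4  1.6] t 54.1
```

```bash
python3 -m crank '[0,0,1,0,1, 0,0,0,0,1]'; python3 -m crank '[0,0,1,0,1, 0,0,0,0,1]';python3 -m crank '[0,0,0.7,0,1, 0,0,0,0,1]'
```

```text
t: 54.35
ee_pos: [461.4, 221.8, 1.5]
ee_rot: [0.0, 0.013, 1.0, 0.0]
force: [0.7, -1.0, 1.5]
width: 0.002
grip_force: 0.9
t: 54.6
ee_pos: [461.4, 221.8, 1.4]
ee_rot: [0.0, 0.013, 1.0, -0.0]
force: [-2.4, -1.8, 11.1]
width: 0.004
grip_force: 5.4
t: 54.85
ee_pos: [461.5, 221.8, 1.2]
ee_rot: [0.0, 0.013, 1.0, -0.0]
force: [-4.0, -1.7, 16.8]
width: 0.003
grip_force: 8.5
```

```bash
python3 -m crank '[0,0,-20,0,1, 0,0,-52,0,1, 0,0,-52,0,1, -28,0,0,0,1, 0,0,0,0,1, 0,0,0,0,1]';python3 -c "
from h import *
go(-19,248,127); shot('wrist','w19'); clip('w19',1)"; python3 -m crank '[50,40,-10,0,1, 50,50,0,0,1, 50,50,0,0,1, 50,50,0,0,1, 35,60,0,0,1, 0,40,0,0,1, 0,0,0,0,1, 0,0,0,0,1]'
cat >> h.py <<'E'
def pack(name):
    c=load(name); g=cv2.cvtColor(c['pixels'],cv2.COLOR_BGR2GRAY)
    for s in (1,-1):
        for x in (-25,0,25,45):
            p=[(y,g[tuple(np.round(proj(c,[*t2w(x,s*y),16])).astype(int)[::-1])]) for y in range(180,284,4)]
            print(s,x,' '.join(f'{y}:{v}' for y,v in p))
E
python3 -c "
from h import *
shot('top','t20'); shot('side','s20'); pack('t20'); rods2('t20')
for a,b in(('top0','t20'),('side0','s20')):
  d=cv2.absdiff(load(a)['pixels'],load(b)['pixels']).max(2); m=cv2.morphologyEx((d>40).astype(np.uint8),cv2.MORPH_OPEN,np.ones((3,3)))
  for q in cv2.findContours(m,0,2)[0]:
    if cv2.contourArea(q)>25: print(a,cv2.boundingRect(q))"
```

```text
t: 55.6
ee_pos: [487.4, 220.8, 122.4]
ee_rot: [-0.002, 0.013, 1.0, -0.0]
force: [-1.1, 0.8, -0.3]
width: 0.0
grip_force: 0.0
turn -0.06 shift(after turn) [-1.1  0.1 -4.6] tilt [-0.003 -0.    -1.   ] tcp [487.4 220.8 122.4] tray [-20.2 247.9] F [-1.1  0.8 -0.3] t 55.6
u,v0 317 157 tip row 113 edges [(112, 14), (113, 29), (114, 15), (120, 10), (121, 19), (122, 29), (123, 16), (135, 24), (136, 50), (137, 26), (156, 16), (157, 14), (158, 8), (160, 31), (161, 52), (162, 24), (203, 8), (205, 18), (206, 10), (227, 11), (228, 22), (229, 12)]
0 tip 120.7 lip 206.2
0.2 tip 109.6 lip 207.5
0.4 tip 101.1 lip 206.9
0.6 tip 95.5 lip 204.1
0.75 tip 93.2 lip 200.7
0.9 tip 92.5 lip 196.0
t: 56.65
ee_pos: [282.5, 490.3, 132.2]
ee_rot: [-0.001, 0.012, 1.0, -0.001]
force: [0.2, 0.1, -0.1]
width: 0.007
grip_force: 0.0
1 -25 180:191 184:195 188:191 192:192 196:190 200:193 204:193 208:195 212:197 216:197 220:196 224:197 228:201 232:206 236:255 240:255 244:251 248:248 252:255 256:253 260:252 264:255 268:255 272:241 276:207 280:163
1 0 180:194 184:196 188:196 192:199 196:198 200:195 204:193 208:196 212:197 2
[... 1564 characters left out ...]
74, 9, 6)
top0 (149, 315, 13, 15)
top0 (8, 285, 265, 195)
top0 (407, 280, 14, 6)
top0 (390, 236, 14, 36)
top0 (369, 234, 12, 36)
top0 (343, 233, 17, 34)
top0 (405, 232, 15, 32)
top0 (276, 232, 6, 37)
top0 (247, 232, 16, 34)
top0 (295, 230, 12, 36)
top0 (233, 228, 15, 32)
side0 (269, 330, 61, 15)
side0 (278, 315, 46, 11)
side0 (278, 294, 48, 10)
side0 (285, 270, 43, 16)
side0 (290, 236, 41, 8)
side0 (289, 223, 40, 4)
side0 (293, 198, 38, 18)
side0 (115, 132, 10, 15)
side0 (0, 121, 37, 28)
side0 (10, 101, 8, 21)
side0 (235, 97, 14, 22)
side0 (40, 92, 15, 7)
side0 (229, 69, 7, 12)
side0 (211, 34, 27, 57)
side0 (212, 22, 11, 11)
side0 (235, 0, 26, 95)
side0 (160, 0, 51, 19)
side0 (39, 0, 25, 88)
```

```bash
python3 -c "
from station import job_done
print(job_done())"
```

```text
the job is handed in; nothing more can be done
None
```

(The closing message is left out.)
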